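# Free the seized latch of a specimen case

## Robot

A 6-joint arm with a two-finger parallel gripper is mounted at the origin on a cart in front of the work surface, level with it; the furniture and walls round the work are solid. World frame = base frame: x ahead of the robot, y to its left, z up, the work surface at z = 0. Lengths are in m, angles in rad, forces in N, time in s.
With the tool pointing down it reaches from about 0.35 to 0.85 m from the base axis. Payload 8.1 kg.
Tool frame: the origin (TCP) lies at the centre of the arm's flange, where the gripper is bolted on; the fingertips stand 186 mm ahead of it and the grasp point (between the pads) lies 167 mm ahead of it; z points along the fingers, y is the line along which they close (so a half turn about z gives the same grasp; the last joint's range is limited). The gripper opens to 93 mm and grips with 3 to 60 N. Pads are 15 mm wide; open, the fingers measure 128 mm over their backs; the gripper's body (75 mm by 188 mm) begins 65 mm behind the grasp point.
Start: joints at [-1.267, 0.13, 1.488, -0, 1.523, -0.085], TCP at [0.227, -0.555, 0.405] pointing down, gripper open.
Joint ranges: [-2.96, 2.96], [-0.89, 2.26], [0.02, 2.5], [-1.34, 4.48], [0, 2.73], [-2.66, 2.66]. Speed limits (rad/s): [2.39, 2.39, 2.79, 3.14, 3.14, 3.14].

## Interface

Orientations are given as a rotation vector (axis times angle).
In Python, from plant import read_state, read_camera, camera_params, robot gives the robot as it stands.
- The arm moves only by the tool carry_out, never from a script. Its argument "targets" is a list of rows, each an object of numbers: "hand": the opening in per cent of the stroke, from 0 (shut) to 100 (fully open); "x", "y", "z": the shift along the tool's x, y, z in m; "ax", "ay", "az": the turn, a rotation vector about the tool's x, y, z in rad. In form: [{"hand": .., "x": .., "y": .., "z": .., "ax": .., "ay": .., "az": ..}, ...]. A call has 1 to 8 rows; each row is the pose to reach, as a shift and turn from the pose commanded when the call began, along the tool's axes at that moment; what a row does not reach only later rows make up. A row lasts 1/8 s, in which the tool goes at most 62.5 mm and 10.7 degrees, less where a joint would pass 70% of its speed; a pose out of reach is approached as far as the arm can. A call with a gripper value outside its range is refused whole. The fingers move at their own pace and stop on an object; "newtons" is the grip in N (left out, the last holds). Time passes only in rows, so rows that repeat a pose let the fingers close. It gives the time, the measured TCP pose, the force, the opening and the grip force at its end, in the units of the state.
- read_state(): the state, without advancing time (a new reading comes with each control period).
- read_camera(name): name is "scene" or "top"; returns (picture, depth): 400x640x3 uint8, blue, green, red; 400x640 float32, m along the optical axis (not along the pixel's ray), 0 where there is no reading.
- camera_params(name): a dict with "fx", "fy", "cx", "cy" (pixels), "k1" (the pictures are not rectified: a ray, as slopes to the right and down, at radius r is drawn at 1 + k1 r^2 times it, then the intrinsics apply), "position" and "rotation" of the camera in the world. Camera axes: x right, y up, looking along -z (the intrinsics and any distortion apply to the point x, -y, -z); pixel columns grow to the right and rows downward; lengths in m; the calibration is good to about 2 mm. A picture is of the moment at which its call begins. camera_params takes no time and is no camera call.
- robot.close_job(): hands the job in; it is judged then, once.
The state is a dict: "t": time; "q": joint angles; "dq": joint speeds; "joint_torque": joint torques, N m; "tool_pos": TCP position; "orientation": TCP orientation; "force": force on the tool from outside, world axes, zero at the start; "wrist_torque": the same for the moment, N m; "opening": finger opening in m; "gripper_force": force on a finger pad.
Only numpy, scipy, OpenCV 4.12 (cv2) and the standard library are available. Lean on these libraries where they do the work, as an engineer would, in place of code of your own. Each camera call takes 0.05 s, during which the arm holds its last target. There are 200 camera calls.

## Task

The wing latch that locks the specimen case is seized with grit. Work it gently back and forth, a little further each way as it gives, until it breaks free, without ever straining its stem; then turn it clockwise clear of the sliding cover and slide the cover fully open. Leave the loose things round the case where they are, and let go.

Things in the scene. Friction and masses are not known exactly. Their poses are not given: they have to be found in the camera images.
- case: Grey steel specimen case fixed to the worktop, 190 (x) x 300 (y) x 60 mm high. Origin: centre of its underside; x to its back, y along it toward the covered compartment, z up. A brass tongue on the latch (75 mm long from the latch's axis, 16 mm wide, lying 1 to 7 mm above the case's top) bars the sliding cover's way at the start.
- latch_wing (a point): Centre of the latch's rust-brown upright wing, the part to grip: 46 mm long (x), 12 mm thick (y), 26 mm high (z; 13 mm above and below this point), on a brass hub. The point lies on the latch's vertical turning axis, 97 mm above the worktop, at x = -50, y = -60 mm in the case's frame. Its x axis points along the tongue.
- latch (a joint): Angle of the wing latch, rad: 0 at the start, grows clockwise seen from above (loosening), stop at 1.65; clear of the cover from 1.1. Seized, it has free play of 0.12 rad (later up to 0.27) either side of a middle up to 0.1 rad off the start, then springs. Once broken free it turns at about 0.05 N m.
- stem_twist (a joint): Elastic twist of the latch's stem, rad, signed as the latch; 0 in the free play, 5 N m per rad. The grit gives at 0.06 (0.3 N m), clockwise first, then the other way, in turn, four times in all; each time the twist drops and the play grows by 0.05 rad either way. Over 0.15 (0.75 N m) either way overstrains the stem.
- cover_grip (a point): Grip height on the axis of the black round knob (20 mm diameter, 34 mm high, this point 20 mm above its foot and 14 mm below its top) in the middle of the aluminium sliding cover, 87 mm above the worktop. The cover is 90 (x) x 150 (y) x 6 mm; axes as the case's.
- cover (a joint): Travel of the sliding cover, m: 0 closed, grows as it slides along the case's -y (toward the latch's end), stop at 0.112; rubs with about 2 N. The latch's tongue stops it at about 0.044 while it is across the way.
- jasper_red: Loose bystander: red stone 82 x 98 x 65 mm, origin under its centre.
- breccia_grey: Loose bystander: grey stone 74 x 92 x 60 mm, origin under its centre.
- dust_brush: Loose bystander: flat dusting brush 36 x 175 x 11 mm, origin under its centre.
- lens: Loose bystander: brass folding hand lens 27 x 70 x 10 mm, origin under its centre.

How it is judged:
By the outcome, as a careful person would: the job done as asked, in the order asked, and still so for the second after the job is handed in, with the robot touching nothing.
It also fails if it takes over 72 s, if anything falls off the work surface, if the arm or the gripper's body presses on something with over 40 N, if the wrist force passes 120 N, or if a joint passes its speed limit or range.

## Working session

There is one attempt and no reset: what is moved stays moved. The work goes in short steps, Python scripts to look and compute and a tool call to move; the robot and the scene stay as the last step left them, time stands still between calls to the robot, and variables do not carry over. Pictures are saved under pics/ and viewed, at most 10 in all, crops included, and the job is handed in when it is done.

Besides the shell and the picture viewer there is one more tool, called after "Call:" as name([rows], argument=value, ...), one row to a line, values as JSON. carry_out: Moves the arm, as the interface text tells. Its arguments: {"type":"object","properties":{"targets":{"type":"array","items":{"type":"object","properties":{"hand":{"type":"number"},"x":{"type":"number"},"y":{"type":"number"},"z":{"type":"number"},"ax":{"type":"number"},"ay":{"type":"number"},"az":{"type":"number"}}}},"newtons":{"type":"number"}},"required":["targets"]}

```bash
mkdir -p pics; ls; python3 - <<'E'
from plant import *
import cv2,numpy as np
for n in("top","scene"):
    p,d=read_camera(n); cv2.imwrite(f"pics/{n}0.png",p); np.savez(f"{n}0.npz",p=p,d=d)
    print(n,camera_params(n))
print(read_state())
E
```

```text
pics
top {'fx': 461.4811275691098, 'fy': 461.4811275691098, 'cx': 313.6330645692669, 'cy': 191.83829132570597, 'k1': 0.004807369458242173, 'position': array([0.30627567, 0.11785399, 1.47540058]), 'rotation': array([ 0.10205065, -0.09397494, -1.58010279])}
scene {'fx': 484.94313152164676, 'fy': 484.94313152164676, 'cx': 324.4553100536889, 'cy': 196.2170704774493, 'k1': 0.04950736045645698, 'position': array([-0.19959691,  1.33629747,  0.72428332]), 'rotation': array([ 0.38915615, -1.46058906, -2.25676993])}
{'t': 0.1, 'q': array([-1.26738152e+00,  1.31090511e-01,  1.48915696e+00, -1.82264574e-05,
        1.52301454e+00, -8.54177598e-02]), 'dq': array([ 0.00043507, -0.00207999, -0.00107675, -0.00034538,  0.00016442,
       -0.00168347]), 'joint_torque': array([ 1.80542975e-03, -5.61339533e+01, -4.93099558e+01,  7.70437368e-02,
        2.91091623e-02, -3.99915689e-05]), 'tool_pos': array([ 0.22741117, -0.55501202,  0.40379656]), 'orientation': array([-3.08078042e+00, -6.06617516e-01,  3.13514867e-04]), 'force': array([-0.59573256,  0.08889786, -0.84868695]), 'wrist_torque': array([ 0.03257094, -0.01667633, -0.00488748]), 'gripper_force': 0.0, 'opening': 0.09318558199986496}
```

View pics/top0.png

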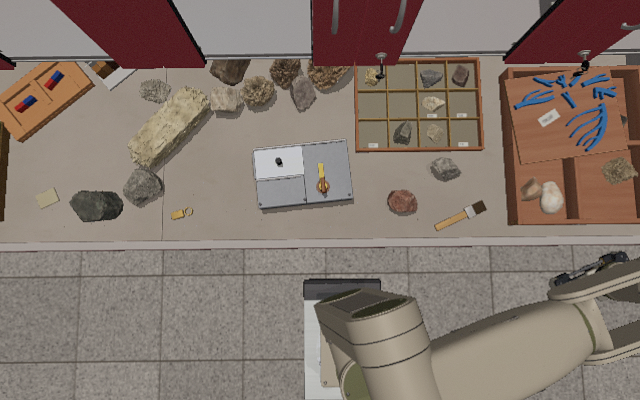

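View pics/scene0.png

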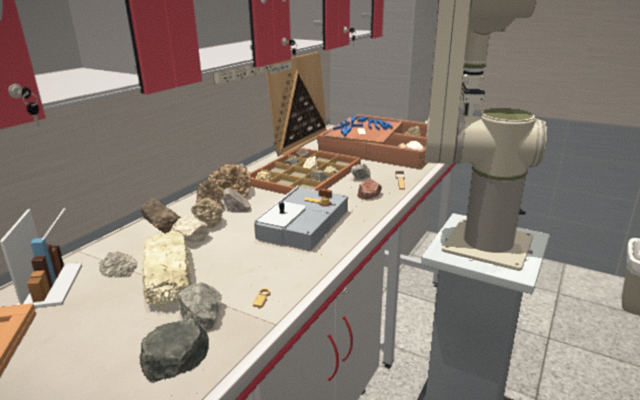

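The top view shows the case at (253–352, 140–210), with the latch wing near (322,186), its tongue pointing up the image, and the knob at (279,161). The red stone at (402,201) and the brush at (460,215) are well to the right, and the lens at (182,213) is to the left. Next I'll measure these.

```bash
cat > h.py <<'E'
from plant import *
import cv2,numpy as np
from scipy.spatial.transform import Rotation as R
def ray(n,uv):
    c=camera_params(n); uv=np.atleast_2d(uv).astype(float)
    d=(uv-[c['cx'],c['cy']])/[c['fx'],c['fy']]; s=d.copy()
    for _ in range(10): s=d/(1+c['k1']*(s**2).sum(1,keepdims=True))
    v=np.c_[s[:,0],-s[:,1],-np.ones(len(s))]
    return np.array(c['position']),R.from_rotvec(c['rotation']).apply(v)
def plane(n,uv,z):
    o,v=ray(n,uv); return o+v*((z-o[2])/v[:,2])[:,None]
def points(n,d):
    h,w=d.shape; u,v=np.meshgrid(range(w),range(h))
    o,r=ray(n,np.c_[u.ravel(),v.ravel()]); return (o+r*d.reshape(-1,1)).reshape(h,w,3)
E
python3 - <<'E'
from h import *
for n in("top","scene"):
    f=np.load(n+"0.npz");p,d=f['p'],f['d'];P=points(n,d)
    m0=(np.abs(P[...,0]-.45)<.2)&(np.abs(P[...,1]-.12)<.3)
    hsv=cv2.cvtColor(p,cv2.COLOR_BGR2HSV)
    if n=="top":
        box=np.zeros(d.shape,bool);box[135:215,248:358]=1
        top=box&(P[...,2]>.05)&(P[...,2]<.085)
        k,l,st,ce=cv2.connectedComponentsWithStats(top.astype(np.uint8))
        i=1+st[1:,4].argmax(); mm=cv2.morphologyEx((l==i).astype(np.uint8),cv2.MORPH_CLOSE,np.ones((9,9)))
        c=cv2.findContours(mm,0,2)[0];c=max(c,key=cv2.contourArea)
        r=cv2.boxPoints(cv2.minAreaRect(c)); q=plane(n,r,.06)
        print("case",q.round(4),q.mean(0),[np.linalg.norm(q[j]-q[j-1]) for j in range(4)])
        e=[q[(j+1)%4]-q[j] for j in range(4)]; e=max([v for v in e if v[1]>0],key=lambda v:v[1]);print("yaw",np.arctan2(-e[0],e[1]))
        ys,xs=np.where(box&(P[...,2]>.075)&(P[...,2]<.14));print("tall z",np.c_[xs,ys,(P[ys,xs,2]*1000).astype(int),hsv[ys,xs]][:150:1].tolist())
        cv2.imwrite("pics/crop.png",cv2.resize(p[130:225,240:365],None,fx=6,fy=6,interpolation=cv2.INTER_CUBIC))
    else:
        cv2.imwrite("pics/crop2.png",cv2.resize(p[180:250,250:355],None,fx=7,fy=7,interpolation=cv2.INTER_CUBIC))
E
```

```text
case [[0.6241 0.3204 0.06  ]
 [0.6543 0.0206 0.06  ]
 [0.464  0.0037 0.06  ]
 [0.4345 0.2986 0.06  ]] [0.54422141 0.16081827 0.06      ] [np.float64(0.19076306584363023), np.float64(0.3013157589083144), np.float64(0.1910843174644102), np.float64(0.2963947698067837)]
yaw 0.09942802656402529
tall z [[326, 141, 75, 0, 7, 177], [315, 142, 75, 9, 10, 179], [277, 157, 99, 120, 6, 163], [278, 157, 99, 120, 5, 151], [279, 157, 94, 110, 5, 141], [276, 158, 100, 135, 5, 97], [277, 158, 100, 120, 6, 81], [278, 158, 96, 150, 4, 59], [279, 158, 101, 15, 9, 57], [280, 158, 100, 120, 6, 139], [275, 159, 93, 110, 6, 134], [276, 159, 97, 98, 16, 64], [277, 159, 101, 0, 4, 57], [278, 159, 103, 0, 0, 60], [279, 159, 100, 30, 4, 59], [280, 159, 105, 140, 19, 41], [299, 159, 75, 0, 0, 196], [275, 160, 97, 120, 3, 101], [276, 160, 100, 0, 13, 57], [277, 160, 100, 0, 4, 66], [278, 160, 98, 135, 8, 64], [279, 160, 103, 170, 13, 57], [280, 160, 104, 170, 22, 35], [281, 160, 94, 105, 5, 112], [275, 161, 95, 38, 8, 122], [276, 161, 100, 165, 15, 66], [277, 161, 99, 170, 12, 63], [278, 161, 101, 165, 8, 63], [2
[... 2284 characters left out ...]
], [326, 187, 80, 23, 142, 183], [320, 188, 77, 23, 141, 190], [321, 188, 103, 21, 153, 135], [322, 188, 109, 11, 116, 145], [323, 188, 102, 10, 117, 144], [324, 188, 111, 10, 139, 125], [325, 188, 106, 16, 168, 94], [321, 189, 85, 21, 162, 96], [322, 189, 110, 11, 116, 141], [323, 189, 105, 11, 115, 142], [324, 189, 105, 11, 142, 126], [325, 189, 106, 12, 169, 86], [322, 190, 106, 10, 121, 133], [323, 190, 110, 11, 120, 144], [324, 190, 109, 10, 136, 131], [325, 190, 111, 11, 164, 90], [322, 191, 101, 10, 149, 113], [323, 191, 106, 11, 137, 119], [324, 191, 109, 10, 153, 107], [325, 191, 110, 11, 172, 71], [322, 192, 96, 8, 152, 77], [323, 192, 99, 11, 193, 62], [324, 192, 90, 13, 246, 58]]
```

View pics/crop.png

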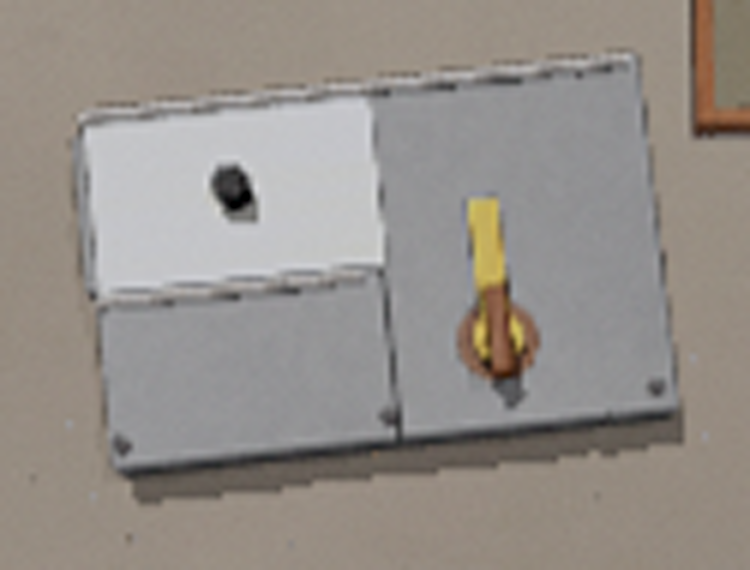

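View pics/crop2.png

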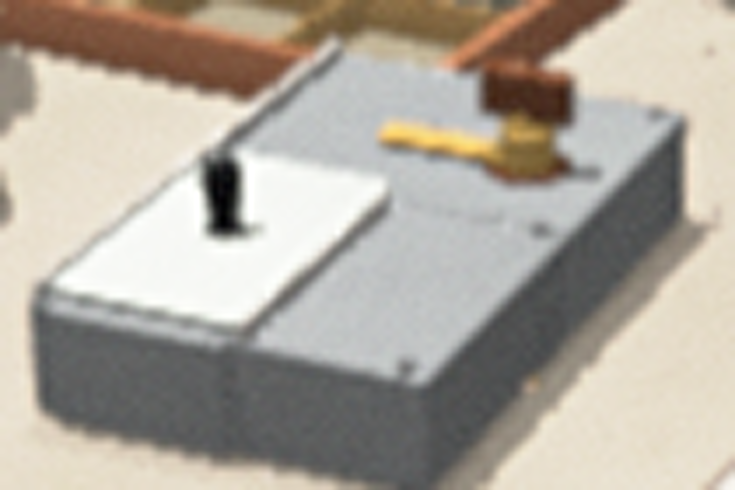

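The crops show the wing running from (495,285) to (508,375) in the top crop, with the tongue tip at (484,198) and the knob top at about (232,182). The tongue points up and away from the robot.

```bash
python3 - <<'E'
from h import *
f=np.load("top0.npz");p,d=f['p'],f['d'];P=points("top",d);hsv=cv2.cvtColor(p,cv2.COLOR_BGR2HSV).astype(int)
cr=np.array([[80,115],[635,55],[678,410],[118,470]])/6+[240-.42,130-.42]
q=plane("top",cr,.06);print(q.round(4));c=q.mean(0)
e=(q[0]-q[1]+q[3]-q[2]);yaw=np.arctan2(-e[0],e[1]);e2=(q[0]-q[3]+q[1]-q[2]);print("c",c,"yaw",yaw,np.arctan2(e2[1],e2[0]))
Rz=R.from_euler('z',yaw).as_matrix()
print("latch from case",c+Rz@[-.05,-.06,0])
box=np.zeros(d.shape,bool);box[175:195,315:330]=1
m=box&(hsv[...,0]<14)&(hsv[...,2]>122)&(P[...,2]>.095)
ys,xs=np.where(m);q=plane("top",np.c_[xs,ys],.110);print("wing top",q.mean(0),len(q))
w,v=np.linalg.eigh(np.cov(q[:,:2].T));a=v[:,1];print("wing dir",np.arctan(a[1]/a[0]),np.ptp(q@np.r_[a,0]))
box[:]=0;box[155:178,310:330]=1
m=box&(np.abs(hsv[...,0]-24)<5)&(hsv[...,1]>110)
ys,xs=np.where(m);q=plane("top",np.c_[xs,ys],.067);w,v=np.linalg.eigh(np.cov(q[:,:2].T));a=v[:,1];print("tongue dir",np.arctan(a[1]/a[0]),q.mean(0),q[q[:,0].argmax()])
box[:]=0;box[155:166,272:285]=1
m=box&(P[...,2]>.095)&(hsv[...,2]<80)
ys,xs=np.where(m);print("knob",plane("top",np.c_[xs,ys],.101).mean(0),len(xs))
s=np.load("scene0.npz");p,d=s['p'],s['d'];P=points("scene",d)
m=(P[...,2]>.09)&(P[...,2]<.12)&(abs(P[...,0]-.5)<.08)&(abs(P[...,1]-.1)<.07)
print("scene wing",P[m].mean(0),P[m].min(0),P[m].max(0))
m=(P[...,2]>.09)&(P[...,2]<.105)&(abs(P[...,0]-.57)<.08)&(abs(P[...,1]-.24)<.05)
print("scene knob",P[m].mean(0),P[m].min(0),P[m].max(0))
print(R.from_rotvec(read_state()['orientation']).as_matrix().round(4))
E
```

```text
[[0.6218 0.3126 0.06  ]
 [0.6501 0.0226 0.06  ]
 [0.4633 0.0042 0.06  ]
 [0.4357 0.2922 0.06  ]]
c [0.54273384 0.15791948 0.06      ] yaw 0.09648236178035048 0.10390503439650775
latch from case [0.49874634 0.09338189 0.06      ]
wing top [0.50092023 0.09728966 0.11      ] 33
wing dir 0.08199691833915287 0.036888089366825305
tongue dir 0.10164842083272765 [0.55015403 0.1016662  0.067     ] [0.57250536 0.09716274 0.067     ]
knob [0.57596218 0.23065424 0.101     ] 22
scene wing [0.49846734 0.10084054 0.10237763] [0.47543278 0.0900166  0.09028576] [0.52345858 0.10974945 0.1124158 ]
scene knob [0.57428427 0.23506874 0.09807348] [0.56795523 0.2221762  0.09069169] [0.58361974 0.24482786 0.10369227]
[[ 9.254e-01  3.791e-01 -5.000e-04]
 [ 3.791e-01 -9.254e-01  1.600e-03]
 [ 1.000e-04 -1.700e-03 -1.000e+00]]
```

Call:
carry_out([
  {"hand": 60, "x": 0.06, "y": -0.06, "z": 0, "az": -0.18},
  {"hand": 60, "x": 0.12, "y": -0.12, "z": 0, "az": -0.36},
  {"hand": 60, "x": 0.18, "y": -0.18, "z": 0.01, "az": -0.54},
  {"hand": 60, "x": 0.24, "y": -0.24, "z": 0.02, "az": -0.72},
  {"hand": 60, "x": 0.3, "y": -0.3, "z": 0.03, "az": -0.9},
  {"hand": 60, "x": 0.36, "y": -0.36, "z": 0.04, "az": -1.08},
  {"hand": 60, "x": 0.43, "y": -0.43, "z": 0.045, "az": -1.26},
  {"hand": 60, "x": 0.499, "y": -0.4996, "z": 0.045, "az": -1.44},
], newtons=35)

```text
schema error: expected keys hand, x, y, z, ax, ay, az
```

```bash
cat > rel.py <<'E'
import sys;from h import *
x,y,z,yaw=map(float,sys.argv[1:5]); s=read_state(); M=R.from_rotvec(s['orientation']).as_matrix()
T=np.array([[np.cos(yaw),np.sin(yaw),0],[np.sin(yaw),-np.cos(yaw),0],[0,0,-1]])
print(s['t'],"pos",s['tool_pos'].round(4),"yaw",np.arctan2(M[1,0],M[0,0]).round(4),"shift",(M.T@(np.array([x,y,z])-s['tool_pos'])).round(4),"turn",R.from_matrix(M.T@T).as_rotvec().round(4),s['q'].round(3),"F",s['force'].round(2),"T",s['wrist_torque'].round(3))
E
python3 rel.py .4995 .0965 .274 3.2416
```

```text
0.1 pos [ 0.2274 -0.555   0.4038] yaw 0.3888 shift [ 0.4988 -0.4995  0.1307] turn [-2.0000e-04 -2.4000e-03 -2.8528e+00] [-1.267  0.131  1.489 -0.     1.523 -0.085] F [-0.6   0.09 -0.85] T [ 0.033 -0.017 -0.005]
```

Call:
carry_out([
  {"hand": 60, "x": 0.06, "y": -0.06, "z": 0, "ax": 0, "ay": 0, "az": -0.18},
  {"hand": 60, "x": 0.12, "y": -0.12, "z": 0, "ax": 0, "ay": 0, "az": -0.36},
  {"hand": 60, "x": 0.18, "y": -0.18, "z": 0.01, "ax": 0, "ay": 0, "az": -0.54},
  {"hand": 60, "x": 0.24, "y": -0.24, "z": 0.02, "ax": 0, "ay": 0, "az": -0.72},
  {"hand": 60, "x": 0.3, "y": -0.3, "z": 0.03, "ax": 0, "ay": 0, "az": -0.9},
  {"hand": 60, "x": 0.36, "y": -0.36, "z": 0.04, "ax": 0, "ay": 0, "az": -1.08},
  {"hand": 60, "x": 0.43, "y": -0.43, "z": 0.045, "ax": 0, "ay": 0, "az": -1.26},
  {"hand": 60, "x": 0.499, "y": -0.4996, "z": 0.045, "ax": 0, "ay": 0, "az": -1.44},
], newtons=35)

```text
t: 1.1
tool_pos: [0.42, -0.0934, 0.3708]
orientation: [1.91, 2.494, -0.0]
force: [0.1, -0.3, 0.3]
opening: 0.056
gripper_force: 0.0
```

```bash
python3 rel.py .4995 .0965 .274 3.2416
```

```text
1.1 pos [ 0.42   -0.0934  0.3708] yaw 1.8344 shift [0.1627 0.1262 0.0968] turn [-0.      0.     -1.4072] [-0.338 -0.33   1.98  -0.     1.492 -0.602] F [ 0.07 -0.34  0.33] T [-0.071 -0.157 -0.04 ]
```

Call:
carry_out([
  {"hand": 60, "x": 0.04, "y": 0.03, "z": 0.005, "ax": 0, "ay": 0, "az": -0.18},
  {"hand": 60, "x": 0.08, "y": 0.06, "z": 0.01, "ax": 0, "ay": 0, "az": -0.36},
  {"hand": 60, "x": 0.12, "y": 0.09, "z": 0.015, "ax": 0, "ay": 0, "az": -0.54},
  {"hand": 60, "x": 0.15, "y": 0.12, "z": 0.02, "ax": 0, "ay": 0, "az": -0.72},
  {"hand": 60, "x": 0.163, "y": 0.126, "z": 0.02, "ax": 0, "ay": 0, "az": -0.9},
  {"hand": 60, "x": 0.163, "y": 0.126, "z": 0.02, "ax": 0, "ay": 0, "az": -1.08},
  {"hand": 60, "x": 0.163, "y": 0.126, "z": 0.02, "ax": 0, "ay": 0, "az": -1.26},
  {"hand": 60, "x": 0.163, "y": 0.126, "z": 0.02, "ax": 0, "ay": 0, "az": -1.407},
])

```text
t: 2.1
tool_pos: [0.4999, 0.0944, 0.3506]
orientation: [0.157, -3.137, 0.0]
force: [0.7, 1.2, 0.1]
opening: 0.0556
gripper_force: 0.0
```

Call:
carry_out([
  {"hand": 60, "x": 0, "y": 0, "z": 0, "ax": 0, "ay": 0, "az": 0},
  {"hand": 60, "x": 0, "y": 0, "z": 0, "ax": 0, "ay": 0, "az": 0},
])

```text
t: 2.35
tool_pos: [0.5001, 0.0943, 0.3509]
orientation: [0.143, -3.138, 0.0]
force: [-0.1, 0.4, 0.4]
opening: 0.0559
gripper_force: 0.0
```

```bash
python3 rel.py .4995 .0965 .274 3.2416
```

```text
2.35 pos [0.5001 0.0943 0.3509] yaw -3.0507 shift [0.0003 0.0022 0.0769] turn [ 0.     -0.0004 -0.0091] [ 0.086 -0.086  1.806  0.     1.421 -1.576] F [-0.09  0.37  0.37] T [ 0.036 -0.109 -0.027]
```

Call:
carry_out([
  {"hand": 60, "x": 0, "y": 0.002, "z": 0.02, "ax": 0, "ay": 0, "az": -0.009},
  {"hand": 60, "x": 0, "y": 0.002, "z": 0.04, "ax": 0, "ay": 0, "az": -0.009},
  {"hand": 60, "x": 0, "y": 0.002, "z": 0.05, "ax": 0, "ay": 0, "az": -0.009},
  {"hand": 60, "x": 0, "y": 0.002, "z": 0.05, "ax": 0, "ay": 0, "az": -0.009},
])

```text
t: 2.85
tool_pos: [0.4997, 0.0962, 0.3005]
orientation: [0.16, -3.136, 0.0]
force: [1.5, 0.1, 0.2]
opening: 0.0561
gripper_force: 0.0
```

```bash
python3 - <<'E'
from h import *
p,d=read_camera("scene");cv2.imwrite("pics/s1.png",cv2.resize(p[120:260,230:380],None,fx=4,fy=4,interpolation=cv2.INTER_CUBIC))
E
```

```text
(no output)
```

View pics/s1.png

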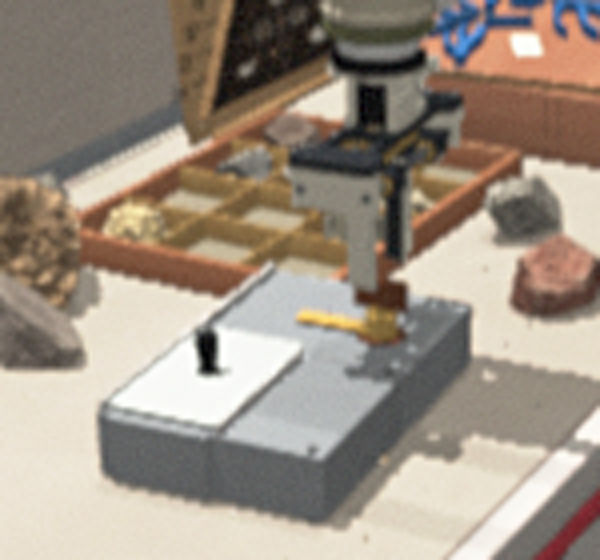

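The fingers straddle the wing, with the near finger at (362,270) and the wing at (380,297). I'll lower and close with a light grip.

Call:
carry_out([
  {"hand": 60, "x": 0, "y": 0, "z": 0.015, "ax": 0, "ay": 0, "az": 0},
  {"hand": 60, "x": 0, "y": 0, "z": 0.026, "ax": 0, "ay": 0, "az": 0},
  {"hand": 25, "x": 0, "y": 0, "z": 0.026, "ax": 0, "ay": 0, "az": 0},
  {"hand": 18, "x": 0, "y": 0, "z": 0.026, "ax": 0, "ay": 0, "az": 0},
  {"hand": 10, "x": 0, "y": 0, "z": 0.026, "ax": 0, "ay": 0, "az": 0},
  {"hand": 5, "x": 0, "y": 0, "z": 0.026, "ax": 0, "ay": 0, "az": 0},
  {"hand": 0, "x": 0, "y": 0, "z": 0.026, "ax": 0, "ay": 0, "az": 0},
], newtons=5)

```text
t: 3.78
tool_pos: [0.5001, 0.0958, 0.2754]
orientation: [-0.162, 3.137, -0.002]
force: [0.9, -10.4, 0.8]
opening: 0.0122
gripper_force: 5.0
```

```bash
python3 rel.py .4995 .0965 .274 3.2416
```

```text
3.775 pos [0.5001 0.0958 0.2754] yaw -3.0384 shift [0.0006 0.0008 0.0014] turn [-0.0016  0.0005  0.0032] [ 0.089 -0.013  1.88  -0.002  1.274 -1.584] F [  0.86 -10.41   0.85] T [-1.644 -0.311 -0.019]
```

Call:
carry_out([
  {"hand": 0, "x": 0, "y": -0.001, "z": 0, "ax": 0, "ay": 0, "az": 0},
  {"hand": 0, "x": 0, "y": -0.0015, "z": 0, "ax": 0, "ay": 0, "az": 0},
  {"hand": 0, "x": 0, "y": -0.0015, "z": 0, "ax": 0, "ay": 0, "az": 0},
], newtons=5)

```text
t: 4.15
tool_pos: [0.5002, 0.0952, 0.2754]
orientation: [-0.162, 3.137, 0.001]
force: [-0.7, 5.1, 2.7]
opening: 0.0118
gripper_force: 5.0
```

```bash
python3 rel.py .4995 .0965 .274 3.2416
```

```text
4.15 pos [0.5002 0.0952 0.2754] yaw -3.0382 shift [0.0005 0.0014 0.0014] turn [0.0009 0.0005 0.0034] [ 8.700e-02 -1.300e-02  1.880e+00  1.000e-03  1.274e+00 -1.587e+00] F [-0.7   5.07  2.67] T [ 0.726 -0.01  -0.054]
```

Call:
carry_out([
  {"hand": 0, "x": 0, "y": 0.0005, "z": 0, "ax": 0, "ay": 0, "az": 0},
  {"hand": 0, "x": 0, "y": 0.0005, "z": 0, "ax": 0, "ay": 0, "az": 0},
  {"hand": 0, "x": 0, "y": 0.0005, "z": 0, "ax": 0, "ay": 0, "az": 0.01},
  {"hand": 0, "x": 0, "y": 0.0005, "z": 0, "ax": 0, "ay": 0, "az": 0.02},
  {"hand": 0, "x": 0, "y": 0.0005, "z": 0, "ax": 0, "ay": 0, "az": 0.03},
  {"hand": 0, "x": 0, "y": 0.0005, "z": 0, "ax": 0, "ay": 0, "az": 0.04},
  {"hand": 0, "x": 0, "y": 0.0005, "z": 0, "ax": 0, "ay": 0, "az": 0.04},
], newtons=40)

```text
t: 5.03
tool_pos: [0.5002, 0.0953, 0.2754]
orientation: [-0.099, 3.14, 0.0]
force: [-0.2, 1.8, 5.3]
opening: 0.0118
gripper_force: 40.0
```

```bash
cat > t.py <<'E'
from h import *
s=read_state();M=R.from_rotvec(s['orientation']).as_matrix();a=-(np.arctan2(M[1,0],M[0,0])%(2*np.pi)-3.245)
print(round(float(s['t']),2),"cw",round(float(a),4),"pos",s['tool_pos'].round(4),"F",s['force'].round(1),"T",s['wrist_torque'].round(3),"open",s['opening'].round(4),s['gripper_force'].round(1),"tau6",s['joint_torque'][5].round(3))
E
python3 t.py
```

```text
Traceback (most recent call last):
  File "t.py", line 3, in <module>
    print(round(float(s['t']),2),"cw",round(float(a),4),"pos",s['tool_pos'].round(4),"F",s['force'].round(1),"T",s['wrist_torque'].round(3),"open",s['opening'].round(4),s['gripper_force'].round(1),"tau6",s['joint_torque'][5].round(3))
                                                                                                                                                   ^^^^^^^^^^^^^^^^^^
AttributeError: 'float' object has no attribute 'round'
```

```bash
sed -i "s/s\['opening'\].round(4),s\['gripper_force'\].round(1)/round(s['opening'],4)/" t.py; python3 t.py
```

```text
5.03 cw 0.0407 pos [0.5002 0.0953 0.2754] F [-0.2  1.8  5.3] T [ 0.426 -0.033  0.057] open 0.0118 tau6 0.159
```

Call:
carry_out([
  {"hand": 0, "x": 0, "y": 0, "z": 0, "ax": 0, "ay": 0, "az": 0.01},
  {"hand": 0, "x": 0, "y": 0, "z": 0, "ax": 0, "ay": 0, "az": 0.02},
  {"hand": 0, "x": 0, "y": 0, "z": 0, "ax": 0, "ay": 0, "az": 0.03},
  {"hand": 0, "x": 0, "y": 0, "z": 0, "ax": 0, "ay": 0, "az": 0.03},
])

```text
t: 5.52
tool_pos: [0.5002, 0.0953, 0.2755]
orientation: [-0.051, 3.141, -0.0]
force: [-0.3, 3.6, 4.7]
opening: 0.0118
gripper_force: 40.0
```

```bash
python3 t.py
```

```text
5.53 cw 0.0707 pos [0.5002 0.0953 0.2755] F [-0.3  3.6  4.7] T [ 0.451 -0.032  0.083] open 0.0118 tau6 0.159
```

Call:
carry_out([
  {"hand": 0, "x": 0, "y": 0, "z": 0, "ax": 0, "ay": 0, "az": 0.01},
  {"hand": 0, "x": 0, "y": 0, "z": 0, "ax": 0, "ay": 0, "az": 0.02},
  {"hand": 0, "x": 0, "y": 0, "z": 0, "ax": 0, "ay": 0, "az": 0.03},
  {"hand": 0, "x": 0, "y": 0, "z": 0, "ax": 0, "ay": 0, "az": 0.03},
])

```text
t: 6.02
tool_pos: [0.5002, 0.0953, 0.2754]
orientation: [-0.004, 3.141, -0.0]
force: [-0.6, 2.4, 5.6]
opening: 0.0118
gripper_force: 40.0
```

```bash
python3 t.py
```

```text
6.03 cw 0.1006 pos [0.5002 0.0953 0.2754] F [-0.6  2.4  5.6] T [ 0.435 -0.07   0.125] open 0.0118 tau6 0.179
```

Call:
carry_out([
  {"hand": 0, "x": 0, "y": 0, "z": 0, "ax": 0, "ay": 0, "az": 0.01},
  {"hand": 0, "x": 0, "y": 0, "z": 0, "ax": 0, "ay": 0, "az": 0.02},
  {"hand": 0, "x": 0, "y": 0, "z": 0, "ax": 0, "ay": 0, "az": 0.025},
  {"hand": 0, "x": 0, "y": 0, "z": 0, "ax": 0, "ay": 0, "az": 0.025},
])

```text
t: 6.52
tool_pos: [0.5002, 0.0952, 0.2754]
orientation: [0.035, 3.141, -0.0]
force: [-0.8, 2.2, 5.1]
opening: 0.0115
gripper_force: 40.0
```

```bash
python3 t.py
```

```text
6.53 cw 0.1255 pos [0.5002 0.0952 0.2754] F [-0.8  2.2  5.1] T [ 0.388 -0.052  0.185] open 0.0115 tau6 0.237
```

Call:
carry_out([
  {"hand": 0, "x": 0, "y": 0, "z": 0, "ax": 0, "ay": 0, "az": 0.01},
  {"hand": 0, "x": 0, "y": 0, "z": 0, "ax": 0, "ay": 0, "az": 0.02},
  {"hand": 0, "x": 0, "y": 0, "z": 0, "ax": 0, "ay": 0, "az": 0.025},
  {"hand": 0, "x": 0, "y": 0, "z": 0, "ax": 0, "ay": 0, "az": 0.025},
])

```text
t: 7.02
tool_pos: [0.5002, 0.0952, 0.2754]
orientation: [0.074, 3.14, -0.0]
force: [-0.5, 2.3, 5.4]
opening: 0.0114
gripper_force: 40.1
```

```bash
python3 t.py
```

```text
7.03 cw 0.1504 pos [0.5002 0.0952 0.2754] F [-0.5  2.3  5.4] T [ 0.364 -0.047  0.279] open 0.0114 tau6 0.314
```

Call:
carry_out([
  {"hand": 0, "x": 0, "y": 0, "z": 0, "ax": 0, "ay": 0, "az": 0.01},
  {"hand": 0, "x": 0, "y": 0, "z": 0, "ax": 0, "ay": 0, "az": 0.02},
  {"hand": 0, "x": 0, "y": 0, "z": 0, "ax": 0, "ay": 0, "az": 0.02},
])

```text
t: 7.4
tool_pos: [0.5002, 0.0952, 0.2754]
orientation: [0.105, 3.139, -0.0]
force: [-0.9, 1.4, 6.0]
opening: 0.0118
gripper_force: 40.0
```

```bash
python3 t.py
```

```text
7.4 cw 0.1706 pos [0.5002 0.0952 0.2754] F [-0.9  1.4  6. ] T [0.279 0.001 0.155] open 0.0118 tau6 0.226
```

First give: the torque dropped from 0.28 to 0.155 N m. Now I'll turn it the other way.

Call:
carry_out([
  {"hand": 0, "x": 0, "y": 0, "z": 0, "ax": 0, "ay": 0, "az": -0.05},
  {"hand": 0, "x": 0, "y": 0, "z": 0, "ax": 0, "ay": 0, "az": -0.11},
  {"hand": 0, "x": 0, "y": 0, "z": 0, "ax": 0, "ay": 0, "az": -0.17},
  {"hand": 0, "x": 0, "y": 0, "z": 0, "ax": 0, "ay": 0, "az": -0.23},
  {"hand": 0, "x": 0, "y": 0, "z": 0, "ax": 0, "ay": 0, "az": -0.28},
  {"hand": 0, "x": 0, "y": 0, "z": 0, "ax": 0, "ay": 0, "az": -0.32},
  {"hand": 0, "x": 0, "y": 0, "z": 0, "ax": 0, "ay": 0, "az": -0.34},
  {"hand": 0, "x": 0, "y": 0, "z": 0, "ax": 0, "ay": 0, "az": -0.34},
])

```text
t: 8.4
tool_pos: [0.5002, 0.0955, 0.2755]
orientation: [-0.428, 3.112, 0.001]
force: [-1.2, 4.3, 5.4]
opening: 0.0118
gripper_force: 40.0
```

```bash
python3 t.py
```

```text
8.4 cw -0.1697 pos [0.5002 0.0955 0.2755] F [-1.2  4.3  5.4] T [ 0.699 -0.022 -0.041] open 0.0118 tau6 -0.232
```

Call:
carry_out([
  {"hand": 0, "x": 0, "y": 0, "z": 0, "ax": 0, "ay": 0, "az": -0.01},
  {"hand": 0, "x": 0, "y": 0, "z": 0, "ax": 0, "ay": 0, "az": -0.02},
  {"hand": 0, "x": 0, "y": 0, "z": 0, "ax": 0, "ay": 0, "az": -0.03},
  {"hand": 0, "x": 0, "y": 0, "z": 0, "ax": 0, "ay": 0, "az": -0.04},
  {"hand": 0, "x": 0, "y": 0, "z": 0, "ax": 0, "ay": 0, "az": -0.04},
])

```text
t: 9.02
tool_pos: [0.5002, 0.0956, 0.2755]
orientation: [-0.489, 3.103, 0.001]
force: [-1.5, 3.9, 5.2]
opening: 0.0118
gripper_force: 40.0
```

```bash
python3 t.py
```

```text
9.03 cw -0.2094 pos [0.5002 0.0956 0.2755] F [-1.5  3.9  5.2] T [ 0.783  0.023 -0.065] open 0.0118 tau6 -0.182
```

Call:
carry_out([
  {"hand": 0, "x": 0, "y": 0, "z": 0, "ax": 0, "ay": 0, "az": -0.01},
  {"hand": 0, "x": 0, "y": 0, "z": 0, "ax": 0, "ay": 0, "az": -0.02},
  {"hand": 0, "x": 0, "y": 0, "z": 0, "ax": 0, "ay": 0, "az": -0.03},
  {"hand": 0, "x": 0, "y": 0, "z": 0, "ax": 0, "ay": 0, "az": -0.03},
])

```text
t: 9.52
tool_pos: [0.5001, 0.0956, 0.2754]
orientation: [-0.536, 3.095, 0.001]
force: [-1.6, 4.6, 4.0]
opening: 0.0118
gripper_force: 40.0
```

```bash
python3 t.py
```

```text
9.53 cw -0.2394 pos [0.5001 0.0956 0.2754] F [-1.6  4.6  4. ] T [ 0.794 -0.024 -0.176] open 0.0118 tau6 -0.289
```

Call:
carry_out([
  {"hand": 0, "x": 0, "y": 0, "z": 0, "ax": 0, "ay": 0, "az": -0.01},
  {"hand": 0, "x": 0, "y": 0, "z": 0, "ax": 0, "ay": 0, "az": -0.02},
  {"hand": 0, "x": 0, "y": 0, "z": 0, "ax": 0, "ay": 0, "az": -0.025},
  {"hand": 0, "x": 0, "y": 0, "z": 0, "ax": 0, "ay": 0, "az": -0.025},
])

```text
t: 10.02
tool_pos: [0.5001, 0.0956, 0.2754]
orientation: [-0.574, 3.088, 0.001]
force: [-1.0, 5.4, 5.3]
opening: 0.0119
gripper_force: 40.0
```

```bash
python3 t.py
```

```text
10.03 cw -0.2641 pos [0.5001 0.0956 0.2754] F [-1.   5.4  5.3] T [ 0.795  0.005 -0.28 ] open 0.0119 tau6 -0.328
```

Call:
carry_out([
  {"hand": 0, "x": 0, "y": 0, "z": 0, "ax": 0, "ay": 0, "az": -0.01},
  {"hand": 0, "x": 0, "y": 0, "z": 0, "ax": 0, "ay": 0, "az": -0.02},
  {"hand": 0, "x": 0, "y": 0, "z": 0, "ax": 0, "ay": 0, "az": -0.02},
])

```text
t: 10.4
tool_pos: [0.5001, 0.0956, 0.2754]
orientation: [-0.605, 3.082, 0.001]
force: [-0.3, 4.9, 5.0]
opening: 0.0116
gripper_force: 40.0
```

```bash
python3 t.py
```

```text
10.4 cw -0.2844 pos [0.5001 0.0956 0.2754] F [-0.3  4.9  5. ] T [ 0.9    0.009 -0.116] open 0.0116 tau6 -0.209
```

Second give. Now clockwise again for the third.

Call:
carry_out([
  {"hand": 0, "x": 0, "y": 0, "z": 0, "ax": 0, "ay": 0, "az": 0.07},
  {"hand": 0, "x": 0, "y": 0, "z": 0, "ax": 0, "ay": 0, "az": 0.15},
  {"hand": 0, "x": 0, "y": 0, "z": 0, "ax": 0, "ay": 0, "az": 0.23},
  {"hand": 0, "x": 0, "y": 0, "z": 0, "ax": 0, "ay": 0, "az": 0.31},
  {"hand": 0, "x": 0, "y": 0, "z": 0, "ax": 0, "ay": 0, "az": 0.38},
  {"hand": 0, "x": 0, "y": 0, "z": 0, "ax": 0, "ay": 0, "az": 0.43},
  {"hand": 0, "x": 0, "y": 0, "z": 0, "ax": 0, "ay": 0, "az": 0.46},
  {"hand": 0, "x": 0, "y": 0, "z": 0, "ax": 0, "ay": 0, "az": 0.46},
])

```text
t: 11.4
tool_pos: [0.5002, 0.0952, 0.2755]
orientation: [0.114, 3.139, -0.0]
force: [-0.6, 1.1, 5.1]
opening: 0.0119
gripper_force: 40.0
```

```bash
python3 t.py
```

```text
11.4 cw 0.1761 pos [0.5002 0.0952 0.2755] F [-0.6  1.1  5.1] T [ 0.316 -0.008  0.024] open 0.0119 tau6 0.285
```

Call:
carry_out([
  {"hand": 0, "x": 0, "y": 0, "z": 0, "ax": 0, "ay": 0, "az": 0.01},
  {"hand": 0, "x": 0, "y": 0, "z": 0, "ax": 0, "ay": 0, "az": 0.02},
  {"hand": 0, "x": 0, "y": 0, "z": 0, "ax": 0, "ay": 0, "az": 0.03},
  {"hand": 0, "x": 0, "y": 0, "z": 0, "ax": 0, "ay": 0, "az": 0.03},
])

```text
t: 11.9
tool_pos: [0.5002, 0.0952, 0.2754]
orientation: [0.161, 3.137, -0.0]
force: [-1.2, 1.3, 5.7]
opening: 0.012
gripper_force: 40.0
```

```bash
python3 t.py
```

```text
11.9 cw 0.2057 pos [0.5002 0.0952 0.2754] F [-1.2  1.3  5.7] T [ 0.282 -0.056  0.11 ] open 0.012 tau6 0.196
```

Call:
carry_out([
  {"hand": 0, "x": 0, "y": 0, "z": 0, "ax": 0, "ay": 0, "az": 0.01},
  {"hand": 0, "x": 0, "y": 0, "z": 0, "ax": 0, "ay": 0, "az": 0.02},
  {"hand": 0, "x": 0, "y": 0, "z": 0, "ax": 0, "ay": 0, "az": 0.03},
  {"hand": 0, "x": 0, "y": 0, "z": 0, "ax": 0, "ay": 0, "az": 0.035},
  {"hand": 0, "x": 0, "y": 0, "z": 0, "ax": 0, "ay": 0, "az": 0.035},
])

```text
t: 12.52
tool_pos: [0.5002, 0.0952, 0.2754]
orientation: [0.215, 3.134, -0.001]
force: [-0.9, 0.9, 5.3]
opening: 0.0119
gripper_force: 40.1
```

```bash
python3 t.py
```

```text
12.53 cw 0.2404 pos [0.5002 0.0952 0.2754] F [-0.9  0.9  5.3] T [ 0.245 -0.039  0.258] open 0.0119 tau6 0.292
```

Call:
carry_out([
  {"hand": 0, "x": 0, "y": 0, "z": 0, "ax": 0, "ay": 0, "az": 0.01},
  {"hand": 0, "x": 0, "y": 0, "z": 0, "ax": 0, "ay": 0, "az": 0.025},
  {"hand": 0, "x": 0, "y": 0, "z": 0, "ax": 0, "ay": 0, "az": 0.025},
])

```text
t: 12.9
tool_pos: [0.5002, 0.0951, 0.2754]
orientation: [0.255, 3.131, -0.001]
force: [0.5, 0.9, 4.4]
opening: 0.0121
gripper_force: 40.1
```

```bash
python3 t.py
```

```text
12.9 cw 0.2656 pos [0.5002 0.0951 0.2754] F [0.5 0.9 4.4] T [ 0.184 -0.006  0.243] open 0.0121 tau6 0.342
```

Call:
carry_out([
  {"hand": 0, "x": 0, "y": 0, "z": 0, "ax": 0, "ay": 0, "az": 0},
])

```text
t: 13.02
tool_pos: [0.5002, 0.0951, 0.2754]
orientation: [0.254, 3.131, -0.001]
force: [-1.0, 0.8, 5.0]
opening: 0.0118
gripper_force: 40.1
```

```bash
python3 t.py
```

```text
13.03 cw 0.2654 pos [0.5002 0.0951 0.2754] F [-1.   0.8  5. ] T [ 0.191 -0.071  0.219] open 0.0118 tau6 0.216
```

The torque is 0.22 N m, where it would be about 0.4 if it hadn't given, so the third give has happened. Next is counter-clockwise. Meeting no spring at −0.29 rad would confirm it.

Call:
carry_out([
  {"hand": 0, "x": 0, "y": 0, "z": 0, "ax": 0, "ay": 0, "az": -0.08},
  {"hand": 0, "x": 0, "y": 0, "z": 0, "ax": 0, "ay": 0, "az": -0.17},
  {"hand": 0, "x": 0, "y": 0, "z": 0, "ax": 0, "ay": 0, "az": -0.26},
  {"hand": 0, "x": 0, "y": 0, "z": 0, "ax": 0, "ay": 0, "az": -0.35},
  {"hand": 0, "x": 0, "y": 0, "z": 0, "ax": 0, "ay": 0, "az": -0.44},
  {"hand": 0, "x": 0, "y": 0, "z": 0, "ax": 0, "ay": 0, "az": -0.51},
  {"hand": 0, "x": 0, "y": 0, "z": 0, "ax": 0, "ay": 0, "az": -0.555},
  {"hand": 0, "x": 0, "y": 0, "z": 0, "ax": 0, "ay": 0, "az": -0.555},
])

```text
t: 14.02
tool_pos: [0.5001, 0.0956, 0.2754]
orientation: [-0.614, 3.081, 0.001]
force: [-1.7, 4.5, 5.5]
opening: 0.0118
gripper_force: 40.0
```

```bash
python3 t.py
```

```text
14.03 cw -0.29 pos [0.5001 0.0956 0.2754] F [-1.7  4.5  5.5] T [ 0.841  0.047 -0.115] open 0.0118 tau6 -0.52
```

Call:
carry_out([
  {"hand": 0, "x": 0, "y": 0, "z": 0, "ax": 0, "ay": 0, "az": -0.01},
  {"hand": 0, "x": 0, "y": 0, "z": 0, "ax": 0, "ay": 0, "az": -0.02},
  {"hand": 0, "x": 0, "y": 0, "z": 0, "ax": 0, "ay": 0, "az": -0.025},
  {"hand": 0, "x": 0, "y": 0, "z": 0, "ax": 0, "ay": 0, "az": -0.025},
])

```text
t: 14.52
tool_pos: [0.5001, 0.0956, 0.2754]
orientation: [-0.651, 3.073, 0.001]
force: [-0.8, 4.4, 5.4]
opening: 0.0113
gripper_force: 40.1
```

```bash
python3 t.py
```

```text
14.53 cw -0.3141 pos [0.5001 0.0956 0.2754] F [-0.8  4.4  5.4] T [ 0.873  0.071 -0.327] open 0.0113 tau6 -0.353
```

Call:
carry_out([
  {"hand": 0, "x": 0, "y": 0, "z": 0, "ax": 0, "ay": 0, "az": 0},
])

```text
t: 14.65
tool_pos: [0.5001, 0.0956, 0.2754]
orientation: [-0.651, 3.073, 0.001]
force: [-1.9, 5.3, 5.9]
opening: 0.0121
gripper_force: 40.1
```

```bash
python3 t.py
```

```text
14.65 cw -0.314 pos [0.5001 0.0956 0.2754] F [-1.9  5.3  5.9] T [ 0.865  0.043 -0.283] open 0.0121 tau6 -0.308
```

Call:
carry_out([
  {"hand": 0, "x": 0, "y": 0, "z": 0, "ax": 0, "ay": 0, "az": 0},
  {"hand": 0, "x": 0, "y": 0, "z": 0, "ax": 0, "ay": 0, "az": -0.01},
  {"hand": 0, "x": 0, "y": 0, "z": 0, "ax": 0, "ay": 0, "az": -0.015},
  {"hand": 0, "x": 0, "y": 0, "z": 0, "ax": 0, "ay": 0, "az": -0.015},
], newtons=60)

```text
t: 15.15
tool_pos: [0.5001, 0.0956, 0.2754]
orientation: [-0.674, 3.068, 0.001]
force: [-1.4, 5.1, 5.2]
opening: 0.0115
gripper_force: 60.1
```

```bash
python3 t.py
```

```text
15.15 cw -0.329 pos [0.5001 0.0956 0.2754] F [-1.4  5.1  5.2] T [ 0.892  0.081 -0.395] open 0.0115 tau6 -0.41
```

There was no give at −0.395 N m, so the third clockwise give is still pending, and the earlier drop was probably the grip slipping. I'll go back clockwise with the firmer grip.

Call:
carry_out([
  {"hand": 0, "x": 0, "y": 0, "z": 0, "ax": 0, "ay": 0, "az": 0.08},
  {"hand": 0, "x": 0, "y": 0, "z": 0, "ax": 0, "ay": 0, "az": 0.16},
  {"hand": 0, "x": 0, "y": 0, "z": 0, "ax": 0, "ay": 0, "az": 0.25},
  {"hand": 0, "x": 0, "y": 0, "z": 0, "ax": 0, "ay": 0, "az": 0.34},
  {"hand": 0, "x": 0, "y": 0, "z": 0, "ax": 0, "ay": 0, "az": 0.42},
  {"hand": 0, "x": 0, "y": 0, "z": 0, "ax": 0, "ay": 0, "az": 0.49},
  {"hand": 0, "x": 0, "y": 0, "z": 0, "ax": 0, "ay": 0, "az": 0.53},
  {"hand": 0, "x": 0, "y": 0, "z": 0, "ax": 0, "ay": 0, "az": 0.53},
])

```text
t: 16.15
tool_pos: [0.5002, 0.0952, 0.2754]
orientation: [0.154, 3.137, -0.0]
force: [-0.3, 1.4, 5.2]
opening: 0.0114
gripper_force: 60.0
```

```bash
python3 t.py
```

```text
16.15 cw 0.2012 pos [0.5002 0.0952 0.2754] F [-0.3  1.4  5.2] T [ 0.318 -0.015  0.08 ] open 0.0114 tau6 0.376
```

Call:
carry_out([
  {"hand": 0, "x": 0, "y": 0, "z": 0, "ax": 0, "ay": 0, "az": 0.01},
  {"hand": 0, "x": 0, "y": 0, "z": 0, "ax": 0, "ay": 0, "az": 0.02},
  {"hand": 0, "x": 0, "y": 0, "z": 0, "ax": 0, "ay": 0, "az": 0.03},
  {"hand": 0, "x": 0, "y": 0, "z": 0, "ax": 0, "ay": 0, "az": 0.04},
  {"hand": 0, "x": 0, "y": 0, "z": 0, "ax": 0, "ay": 0, "az": 0.04},
])

```text
t: 16.77
tool_pos: [0.5002, 0.0952, 0.2755]
orientation: [0.215, 3.134, -0.001]
force: [-1.1, 0.5, 4.7]
opening: 0.0112
gripper_force: 60.1
```

```bash
python3 t.py
```

```text
16.77 cw 0.2406 pos [0.5002 0.0952 0.2755] F [-1.1  0.5  4.7] T [ 0.243 -0.078  0.277] open 0.0112 tau6 0.324
```

Call:
carry_out([
  {"hand": 0, "x": 0, "y": 0, "z": 0, "ax": 0, "ay": 0, "az": 0.01},
  {"hand": 0, "x": 0, "y": 0, "z": 0, "ax": 0, "ay": 0, "az": 0.02},
  {"hand": 0, "x": 0, "y": 0, "z": 0, "ax": 0, "ay": 0, "az": 0.025},
  {"hand": 0, "x": 0, "y": 0, "z": 0, "ax": 0, "ay": 0, "az": 0.025},
])

```text
t: 17.27
tool_pos: [0.5002, 0.0951, 0.2754]
orientation: [0.254, 3.131, -0.001]
force: [0.4, 1.3, 5.1]
opening: 0.0117
gripper_force: 60.1
```

```bash
python3 t.py
```

```text
17.27 cw 0.2654 pos [0.5002 0.0951 0.2754] F [0.4 1.3 5.1] T [ 0.208 -0.062  0.244] open 0.0117 tau6 0.276
```

Call:
carry_out([
  {"hand": 0, "x": 0, "y": 0, "z": 0, "ax": 0, "ay": 0, "az": -0.01},
  {"hand": 0, "x": 0, "y": 0, "z": 0, "ax": 0, "ay": 0, "az": -0.025},
  {"hand": 0, "x": 0, "y": 0, "z": 0, "ax": 0, "ay": 0, "az": -0.025},
])

```text
t: 17.65
tool_pos: [0.5002, 0.0951, 0.2754]
orientation: [0.215, 3.134, -0.001]
force: [-1.0, 1.2, 5.2]
opening: 0.0113
gripper_force: 60.0
```

```bash
python3 t.py; python3 - <<'E'
from h import *
for i in range(3):
    p,d=read_camera("scene"); s=read_state(); print(s['t'],s['wrist_torque'][2],s['joint_torque'][5])
cv2.imwrite("pics/s2.png",cv2.resize(p[150:230,270:380],None,fx=6,fy=6,interpolation=cv2.INTER_CUBIC))
E
```

```text
17.65 cw 0.2405 pos [0.5002 0.0951 0.2754] F [-1.   1.2  5.2] T [ 0.225 -0.019  0.028] open 0.0113 tau6 -0.059
17.7 0.0009926573091000312 0.02539471839554608
17.75 0.049285863487262625 0.05243942141532898
17.8 0.035715200434958475 0.059077246114611626
```

View pics/s2.png

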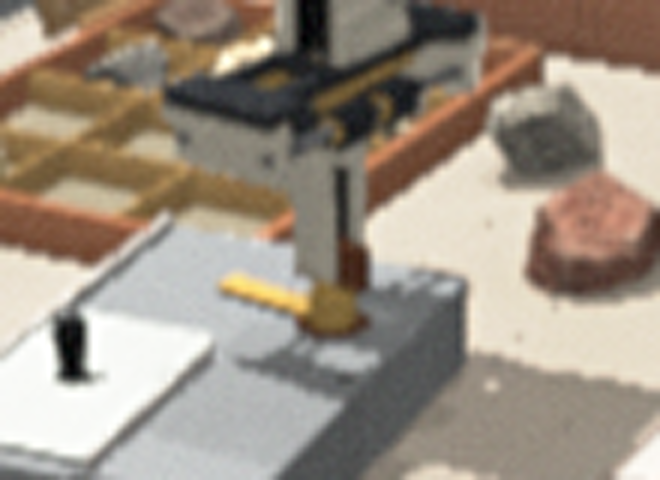

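Backing off to 0.24 rad now gives only 0.03 N m, where it was 0.28 on the way up, so the third give is confirmed. The picture shows the tongue at (265,290), turned slightly clockwise. Counter-clockwise next.

Call:
carry_out([
  {"hand": 0, "x": 0, "y": 0, "z": 0, "ax": 0, "ay": 0, "az": -0.08},
  {"hand": 0, "x": 0, "y": 0, "z": 0, "ax": 0, "ay": 0, "az": -0.16},
  {"hand": 0, "x": 0, "y": 0, "z": 0, "ax": 0, "ay": 0, "az": -0.25},
  {"hand": 0, "x": 0, "y": 0, "z": 0, "ax": 0, "ay": 0, "az": -0.34},
  {"hand": 0, "x": 0, "y": 0, "z": 0, "ax": 0, "ay": 0, "az": -0.42},
  {"hand": 0, "x": 0, "y": 0, "z": 0, "ax": 0, "ay": 0, "az": -0.49},
  {"hand": 0, "x": 0, "y": 0, "z": 0, "ax": 0, "ay": 0, "az": -0.54},
  {"hand": 0, "x": 0, "y": 0, "z": 0, "ax": 0, "ay": 0, "az": -0.54},
])

```text
t: 18.8
tool_pos: [0.5001, 0.0956, 0.2754]
orientation: [-0.629, 3.077, 0.001]
force: [-1.5, 4.0, 5.8]
opening: 0.0118
gripper_force: 60.0
```

```bash
cat >> t.py <<'E'
for i in range(2): read_camera("scene");print(round(read_state()['wrist_torque'][2],3))
E
python3 t.py
```

```text
18.8 cw -0.3 pos [0.5001 0.0956 0.2754] F [-1.5  4.   5.8] T [ 0.851  0.06  -0.095] open 0.0118 tau6 -0.592
-0.121
-0.213
```

```bash
sed -i 's/range(2)/range(4)/' t.py; python3 t.py
```

```text
18.9 cw -0.2993 pos [0.5001 0.0956 0.2754] F [-1.2  4.5  5.1] T [ 0.848  0.067 -0.213] open 0.0115 tau6 -0.178
-0.116
-0.167
-0.112
-0.16
```

Call:
carry_out([
  {"hand": 0, "x": 0, "y": 0, "z": 0, "ax": 0, "ay": 0, "az": -0.01},
  {"hand": 0, "x": 0, "y": 0, "z": 0, "ax": 0, "ay": 0, "az": -0.02},
  {"hand": 0, "x": 0, "y": 0, "z": 0, "ax": 0, "ay": 0, "az": -0.02},
])

```text
t: 19.48
tool_pos: [0.5001, 0.0956, 0.2754]
orientation: [-0.659, 3.071, 0.001]
force: [-1.5, 4.3, 6.0]
opening: 0.0114
gripper_force: 60.1
```

```bash
python3 t.py
```

```text
19.48 cw -0.3192 pos [0.5001 0.0956 0.2754] F [-1.5  4.3  6. ] T [ 0.898  0.106 -0.296] open 0.0114 tau6 -0.402
-0.286
-0.239
-0.319
-0.294
```

Call:
carry_out([
  {"hand": 0, "x": 0, "y": 0, "z": 0, "ax": 0, "ay": 0, "az": -0.01},
  {"hand": 0, "x": 0, "y": 0, "z": 0, "ax": 0, "ay": 0, "az": -0.02},
  {"hand": 0, "x": 0, "y": 0, "z": 0, "ax": 0, "ay": 0, "az": -0.02},
])

```text
t: 20.05
tool_pos: [0.5001, 0.0956, 0.2754]
orientation: [-0.689, 3.065, 0.001]
force: [-0.8, 5.5, 5.5]
opening: 0.0118
gripper_force: 60.1
```

```bash
python3 t.py
```

```text
20.05 cw -0.3391 pos [0.5001 0.0956 0.2754] F [-0.8  5.5  5.5] T [ 0.847  0.087 -0.356] open 0.0118 tau6 -0.481
-0.385
-0.387
-0.384
-0.404
```

Call:
carry_out([
  {"hand": 0, "x": 0, "y": 0, "z": 0, "ax": 0, "ay": 0, "az": 0.1},
  {"hand": 0, "x": 0, "y": 0, "z": 0, "ax": 0, "ay": 0, "az": 0.2},
  {"hand": 0, "x": 0, "y": 0, "z": 0, "ax": 0, "ay": 0, "az": 0.3},
  {"hand": 0, "x": 0, "y": 0, "z": 0, "ax": 0, "ay": 0, "az": 0.3},
  {"hand": 18, "x": 0, "y": 0, "z": 0, "ax": 0, "ay": 0, "az": 0.3},
  {"hand": 18, "x": 0, "y": 0, "z": 0, "ax": 0, "ay": 0, "az": 0.3},
  {"hand": 0, "x": 0, "y": 0, "z": 0, "ax": 0, "ay": 0, "az": 0.3},
  {"hand": 0, "x": 0, "y": 0, "z": 0, "ax": 0, "ay": 0, "az": 0.3},
])

```text
t: 21.25
tool_pos: [0.4998, 0.0954, 0.2747]
orientation: [0.225, -3.133, -0.0]
force: [-0.1, 2.5, -1.2]
opening: 0.0116
gripper_force: 60.0
```

Call:
carry_out([
  {"hand": 0, "x": 0, "y": 0, "z": 0, "ax": 0, "ay": 0, "az": 0.08},
  {"hand": 0, "x": 0, "y": 0, "z": 0, "ax": 0, "ay": 0, "az": 0.16},
  {"hand": 0, "x": 0, "y": 0, "z": 0, "ax": 0, "ay": 0, "az": 0.22},
  {"hand": 0, "x": 0, "y": 0, "z": 0, "ax": 0, "ay": 0, "az": 0.25},
  {"hand": 0, "x": 0, "y": 0, "z": 0, "ax": 0, "ay": 0, "az": 0.26},
  {"hand": 0, "x": 0, "y": 0, "z": 0, "ax": 0, "ay": 0, "az": 0.26},
])

```text
t: 22.0
tool_pos: [0.4998, 0.0952, 0.2747]
orientation: [-0.182, -3.135, 0.0]
force: [0.1, 0.1, -6.2]
opening: 0.0115
gripper_force: 60.0
```

```bash
python3 t.py
```

```text
22.0 cw 0.2196 pos [0.4998 0.0952 0.2747] F [ 0.1  0.1 -6.2] T [ 0.08  -0.114  0.158] open 0.0115 tau6 0.272
0.191
0.191
0.118
0.206
```

Call:
carry_out([
  {"hand": 0, "x": 0, "y": 0, "z": 0, "ax": 0, "ay": 0, "az": 0.01},
  {"hand": 0, "x": 0, "y": 0, "z": 0, "ax": 0, "ay": 0, "az": 0.02},
  {"hand": 0, "x": 0, "y": 0, "z": 0, "ax": 0, "ay": 0, "az": 0.025},
])

```text
t: 22.58
tool_pos: [0.4998, 0.0952, 0.2747]
orientation: [-0.223, -3.133, 0.001]
force: [0.1, -1.3, -9.9]
opening: 0.0117
gripper_force: 60.1
```

```bash
python3 t.py
```

```text
22.57 cw 0.2456 pos [0.4998 0.0952 0.2747] F [ 0.1 -1.3 -9.9] T [-0.153 -0.108  0.282] open 0.0117 tau6 0.258
0.253
0.228
0.268
0.246
```

Call:
carry_out([
  {"hand": 0, "x": 0, "y": 0, "z": 0, "ax": 0, "ay": 0, "az": 0.01},
  {"hand": 0, "x": 0, "y": 0, "z": 0, "ax": 0, "ay": 0, "az": 0.015},
])

```text
t: 23.02
tool_pos: [0.4998, 0.0952, 0.2747]
orientation: [-0.247, -3.131, 0.0]
force: [-1.1, -2.3, -13.6]
opening: 0.0114
gripper_force: 60.1
```

```bash
python3 t.py
```

```text
23.02 cw 0.2607 pos [0.4998 0.0952 0.2747] F [ -1.1  -2.3 -13.6] T [-0.274 -0.005  0.27 ] open 0.0114 tau6 0.257
0.288
0.3
0.297
0.292
```

Call:
carry_out([
  {"hand": 0, "x": 0, "y": 0, "z": 0, "ax": 0, "ay": 0, "az": 0.01},
  {"hand": 0, "x": 0, "y": 0, "z": 0, "ax": 0, "ay": 0, "az": 0.015},
])

```text
t: 23.48
tool_pos: [0.4998, 0.0952, 0.2747]
orientation: [-0.27, -3.129, 0.0]
force: [-0.9, -2.9, -17.4]
opening: 0.0117
gripper_force: 60.1
```

```bash
python3 t.py
```

```text
23.48 cw 0.2757 pos [0.4998 0.0952 0.2747] F [ -0.9  -2.9 -17.4] T [-0.454  0.049  0.216] open 0.0117 tau6 0.19
0.232
0.158
0.147
0.127
```

```bash
cat >> t.py <<'E'
def tongue():
    A=[]
    for i in range(3):
        p,d=read_camera("scene");hsv=cv2.cvtColor(p,cv2.COLOR_BGR2HSV).astype(int)
        o,v=ray("scene",[[0,0]]);ys,xs=np.where((abs(hsv[...,0]-22)<7)&(hsv[...,1]>110)&(hsv[...,2]>90))
        q=plane("scene",np.c_[xs,ys],.067)[:,:2];r=np.linalg.norm(q-[.4998,.0954],axis=1)
        k=(r>.03)&(r<.085)&(q[:,0]>.51);q=q[k];w,V=np.linalg.eigh(np.cov(q.T));e=V[:,1]*np.sign(V[0,1])
        c=q.mean(0)-[.4998,.0954];A.append((-np.arctan2(e[1],e[0]),-np.arctan2(c[1],c[0]),k.sum()))
    return np.mean(A,0).round(3)
print("tongue cw",tongue())
E
python3 t.py
```

```text
23.68 cw 0.2753 pos [0.4998 0.0952 0.2747] F [ -1.   -3.2 -18.3] T [-0.481  0.06   0.127] open 0.0112 tau6 0.154
0.132
0.09
0.157
0.114
tongue cw [-0.388  0.217 28.   ]
```

Call:
carry_out([
  {"hand": 0, "x": 0, "y": 0, "z": 0, "ax": 0, "ay": 0, "az": -0.01},
  {"hand": 0, "x": 0, "y": 0, "z": 0, "ax": 0, "ay": 0, "az": -0.015},
])

```text
t: 24.28
tool_pos: [0.4998, 0.0952, 0.2747]
orientation: [-0.245, -3.131, 0.0]
force: [-1.8, -4.6, -22.1]
opening: 0.0112
gripper_force: 60.0
```

```bash
python3 t.py
```

```text
24.27 cw 0.2598 pos [0.4998 0.0952 0.2747] F [ -1.8  -4.6 -22.1] T [-0.756  0.163  0.013] open 0.0112 tau6 0.012
0.028
0.003
0.017
-0.017
tongue cw [-0.403  0.205 28.667]
```

The third give is clear this time: the torque fell from 0.29 to 0.01 N m at the same angle. I'll re-grip at mid-play to relieve the vertical force, then turn counter-clockwise.

Call:
carry_out([
  {"hand": 0, "x": 0, "y": 0, "z": 0, "ax": 0, "ay": 0, "az": -0.1},
  {"hand": 0, "x": 0, "y": 0, "z": 0, "ax": 0, "ay": 0, "az": -0.2},
  {"hand": 0, "x": 0, "y": 0, "z": 0, "ax": 0, "ay": 0, "az": -0.28},
  {"hand": 18, "x": 0, "y": 0, "z": 0, "ax": 0, "ay": 0, "az": -0.28},
  {"hand": 18, "x": 0, "y": 0, "z": 0, "ax": 0, "ay": 0, "az": -0.28},
  {"hand": 18, "x": 0, "y": 0, "z": 0, "ax": 0, "ay": 0, "az": -0.28},
  {"hand": 0, "x": 0, "y": 0, "z": 0, "ax": 0, "ay": 0, "az": -0.28},
  {"hand": 0, "x": 0, "y": 0, "z": 0, "ax": 0, "ay": 0, "az": -0.28},
])

```text
t: 25.62
tool_pos: [0.5007, 0.0955, 0.2765]
orientation: [-0.193, 3.133, 0.0]
force: [0.7, 1.1, 5.7]
opening: 0.0116
gripper_force: 60.0
```

Call:
carry_out([
  {"hand": 0, "x": 0, "y": 0, "z": 0, "ax": 0, "ay": 0, "az": -0.08},
  {"hand": 0, "x": 0, "y": 0, "z": 0, "ax": 0, "ay": 0, "az": -0.16},
  {"hand": 0, "x": 0, "y": 0, "z": 0, "ax": 0, "ay": 0, "az": -0.23},
  {"hand": 0, "x": 0, "y": 0, "z": 0, "ax": 0, "ay": 0, "az": -0.27},
  {"hand": 0, "x": 0, "y": 0, "z": 0, "ax": 0, "ay": 0, "az": -0.28},
  {"hand": 0, "x": 0, "y": 0, "z": 0, "ax": 0, "ay": 0, "az": -0.28},
])

```text
t: 26.38
tool_pos: [0.5006, 0.0959, 0.2765]
orientation: [-0.629, 3.076, 0.002]
force: [-1.5, 4.0, 6.8]
opening: 0.0115
gripper_force: 60.0
```

```bash
sed -i '/^print("tongue/d' t.py; python3 t.py
```

```text
26.38 cw -0.2998 pos [0.5006 0.0959 0.2765] F [-1.5  4.   6.8] T [ 0.689 -0.034 -0.077] open 0.0115 tau6 -0.175
-0.055
-0.117
-0.053
-0.075
```

Call:
carry_out([
  {"hand": 0, "x": 0, "y": 0, "z": 0, "ax": 0, "ay": 0, "az": -0.01},
  {"hand": 0, "x": 0, "y": 0, "z": 0, "ax": 0, "ay": 0, "az": -0.02},
  {"hand": 0, "x": 0, "y": 0, "z": 0, "ax": 0, "ay": 0, "az": -0.03},
])

```text
t: 26.95
tool_pos: [0.5006, 0.096, 0.2765]
orientation: [-0.675, 3.066, 0.002]
force: [-1.4, 4.2, 6.7]
opening: 0.0113
gripper_force: 60.0
```

```bash
python3 t.py
```

```text
26.95 cw -0.3298 pos [0.5006 0.096  0.2765] F [-1.4  4.2  6.7] T [ 0.743  0.007 -0.174] open 0.0113 tau6 -0.04
-0.195
-0.123
-0.188
-0.131
```

Call:
carry_out([
  {"hand": 0, "x": 0, "y": 0, "z": 0, "ax": 0, "ay": 0, "az": -0.01},
  {"hand": 0, "x": 0, "y": 0, "z": 0, "ax": 0, "ay": 0, "az": -0.02},
  {"hand": 0, "x": 0, "y": 0, "z": 0, "ax": 0, "ay": 0, "az": -0.03},
])

```text
t: 27.52
tool_pos: [0.5006, 0.096, 0.2765]
orientation: [-0.72, 3.055, 0.002]
force: [-0.4, 3.7, 8.5]
opening: 0.0115
gripper_force: 60.1
```

```bash
python3 t.py
```

```text
27.52 cw -0.3597 pos [0.5006 0.096  0.2765] F [-0.4  3.7  8.5] T [ 0.784  0.032 -0.265] open 0.0115 tau6 -0.142
-0.226
-0.3
-0.289
-0.282
```

Call:
carry_out([
  {"hand": 0, "x": 0, "y": 0, "z": 0, "ax": 0, "ay": 0, "az": -0.01},
  {"hand": 0, "x": 0, "y": 0, "z": 0, "ax": 0, "ay": 0, "az": -0.02},
  {"hand": 0, "x": 0, "y": 0, "z": 0, "ax": 0, "ay": 0, "az": -0.02},
])

```text
t: 28.1
tool_pos: [0.5006, 0.096, 0.2765]
orientation: [-0.751, 3.048, 0.002]
force: [-1.3, 4.3, 7.2]
opening: 0.0116
gripper_force: 60.0
```

```bash
python3 t.py
```

```text
28.1 cw -0.3796 pos [0.5006 0.096  0.2765] F [-1.3  4.3  7.2] T [ 0.779  0.081 -0.252] open 0.0116 tau6 -0.302
-0.233
-0.217
-0.207
-0.169
```

```bash
python3 t.py
```

```text
28.3 cw -0.3796 pos [0.5006 0.096  0.2765] F [-1.3  4.1  7.8] T [ 0.813  0.114 -0.169] open 0.0113 tau6 -0.201
-0.175
-0.148
-0.204
-0.183
```

Another drop, so that's the fourth give. I'll turn clockwise carefully to check that it is free.

Call:
carry_out([
  {"hand": 0, "x": 0, "y": 0, "z": 0, "ax": 0, "ay": 0, "az": 0.09},
  {"hand": 0, "x": 0, "y": 0, "z": 0, "ax": 0, "ay": 0, "az": 0.19},
  {"hand": 0, "x": 0, "y": 0, "z": 0, "ax": 0, "ay": 0, "az": 0.29},
  {"hand": 0, "x": 0, "y": 0, "z": 0, "ax": 0, "ay": 0, "az": 0.39},
  {"hand": 0, "x": 0, "y": 0, "z": 0, "ax": 0, "ay": 0, "az": 0.49},
  {"hand": 0, "x": 0, "y": 0, "z": 0, "ax": 0, "ay": 0, "az": 0.58},
  {"hand": 0, "x": 0, "y": 0, "z": 0, "ax": 0, "ay": 0, "az": 0.64},
  {"hand": 0, "x": 0, "y": 0, "z": 0, "ax": 0, "ay": 0, "az": 0.65},
])

```text
t: 29.5
tool_pos: [0.5007, 0.0951, 0.2765]
orientation: [0.264, 3.128, -0.001]
force: [-1.3, -2.8, 6.3]
opening: 0.0113
gripper_force: 60.0
```

Call:
carry_out([
  {"hand": 0, "x": 0, "y": 0, "z": 0, "ax": 0, "ay": 0, "az": 0.01},
  {"hand": 0, "x": 0, "y": 0, "z": 0, "ax": 0, "ay": 0, "az": 0.02},
])

```text
t: 29.75
tool_pos: [0.5007, 0.095, 0.2765]
orientation: [0.293, 3.126, -0.001]
force: [-1.2, -2.4, 7.0]
opening: 0.0117
gripper_force: 60.0
```

```bash
python3 t.py
```

```text
29.75 cw 0.2907 pos [0.5007 0.095  0.2765] F [-1.2 -2.4  7. ] T [-0.376 -0.058  0.201] open 0.0117 tau6 0.087
0.247
0.248
0.239
0.217
```

```bash
echo 'print("tongue",tongue())' >> t.py; python3 t.py
```

```text
29.95 cw 0.2903 pos [0.5007 0.095  0.2765] F [-1.  -3.4  7.6] T [-0.388 -0.054  0.217] open 0.0113 tau6 0.23
0.251
0.186
0.228
0.237
tongue [-0.362  0.249 33.333]
```

Call:
carry_out([
  {"hand": 0, "x": 0, "y": 0, "z": 0, "ax": 0, "ay": 0, "az": 0.01},
  {"hand": 0, "x": 0, "y": 0, "z": 0, "ax": 0, "ay": 0, "az": 0.02},
])

```text
t: 30.55
tool_pos: [0.5007, 0.095, 0.2764]
orientation: [0.325, 3.123, -0.001]
force: [-0.5, -2.4, 6.0]
opening: 0.0117
gripper_force: 60.0
```

```bash
python3 t.py
```

```text
30.55 cw 0.3105 pos [0.5007 0.095  0.2764] F [-0.5 -2.4  6. ] T [-0.388 -0.094  0.329] open 0.0117 tau6 0.158
0.278
0.309
0.26
0.244
tongue [-0.384  0.273 33.333]
```

Call:
carry_out([
  {"hand": 0, "x": 0, "y": 0, "z": 0, "ax": 0, "ay": 0, "az": 0.01},
  {"hand": 0, "x": 0, "y": 0, "z": 0, "ax": 0, "ay": 0, "az": 0.02},
])

```text
t: 31.15
tool_pos: [0.5007, 0.095, 0.2765]
orientation: [0.356, 3.119, -0.001]
force: [-0.8, -3.1, 6.3]
opening: 0.0113
gripper_force: 60.0
```

```bash
python3 t.py
```

```text
31.15 cw 0.3304 pos [0.5007 0.095  0.2765] F [-0.8 -3.1  6.3] T [-0.41  -0.049  0.432] open 0.0113 tau6 0.232
0.351
0.318
0.373
0.36
tongue [-0.327  0.283 31.667]
```

Still seized at 0.36 N m clockwise, so the counter-clockwise fourth give is what's left. I'll re-grip square at mid-play and push a little further that way, staying below overstrain.

Call:
carry_out([
  {"hand": 0, "x": 0, "y": 0, "z": 0, "ax": 0, "ay": 0, "az": -0.12},
  {"hand": 0, "x": 0, "y": 0, "z": 0, "ax": 0, "ay": 0, "az": -0.24},
  {"hand": 0, "x": 0, "y": 0, "z": 0, "ax": 0, "ay": 0, "az": -0.37},
  {"hand": 0, "x": 0, "y": 0, "z": 0, "ax": 0, "ay": 0, "az": -0.37},
  {"hand": 18, "x": 0, "y": 0, "z": 0.001, "ax": 0, "ay": 0, "az": -0.37},
  {"hand": 18, "x": 0, "y": 0, "z": 0.001, "ax": 0, "ay": 0, "az": -0.37},
  {"hand": 0, "x": 0, "y": 0, "z": 0.001, "ax": 0, "ay": 0, "az": -0.37},
  {"hand": 0, "x": 0, "y": 0, "z": 0.001, "ax": 0, "ay": 0, "az": -0.37},
])

```text
t: 32.5
tool_pos: [0.4999, 0.0954, 0.2738]
orientation: [0.225, -3.133, -0.0]
force: [-0.1, 0.8, -0.8]
opening: 0.0113
gripper_force: 60.0
```

Call:
carry_out([
  {"hand": 0, "x": 0, "y": 0, "z": 0, "ax": 0, "ay": 0, "az": -0.08},
  {"hand": 0, "x": 0, "y": 0, "z": 0, "ax": 0, "ay": 0, "az": -0.16},
  {"hand": 0, "x": 0, "y": 0, "z": 0, "ax": 0, "ay": 0, "az": -0.23},
  {"hand": 0, "x": 0, "y": 0, "z": 0, "ax": 0, "ay": 0, "az": -0.28},
  {"hand": 0, "x": 0, "y": 0, "z": 0, "ax": 0, "ay": 0, "az": -0.3},
  {"hand": 0, "x": 0, "y": 0, "z": 0, "ax": 0, "ay": 0, "az": -0.31},
  {"hand": 0, "x": 0, "y": 0, "z": 0, "ax": 0, "ay": 0, "az": -0.32},
  {"hand": 0, "x": 0, "y": 0, "z": 0, "ax": 0, "ay": 0, "az": -0.33},
])

```text
t: 33.5
tool_pos: [0.4998, 0.0955, 0.2738]
orientation: [0.737, -3.053, -0.001]
force: [-1.7, 5.1, -3.2]
opening: 0.0119
gripper_force: 60.1
```

Call:
carry_out([
  {"hand": 0, "x": 0, "y": 0, "z": 0, "ax": 0, "ay": 0, "az": -0.01},
  {"hand": 0, "x": 0, "y": 0, "z": 0, "ax": 0, "ay": 0, "az": -0.02},
  {"hand": 0, "x": 0, "y": 0, "z": 0, "ax": 0, "ay": 0, "az": -0.025},
  {"hand": 0, "x": 0, "y": 0, "z": 0, "ax": 0, "ay": 0, "az": -0.025},
])

```text
t: 34.0
tool_pos: [0.4998, 0.0956, 0.2738]
orientation: [0.775, -3.044, -0.001]
force: [-1.3, 5.4, -3.0]
opening: 0.0113
gripper_force: 60.0
```

```bash
python3 t.py
```

```text
34.0 cw -0.3953 pos [0.4998 0.0956 0.2738] F [-1.3  5.4 -3. ] T [0.959 0.117 0.01 ] open 0.0113 tau6 -0.084
-0.029
-0.078
-0.067
-0.014
tongue [-1.005 -0.473 34.   ]
```

At −0.395 rad the torque is only about −0.04 N m, so it has broken loose. I'll check clockwise at 0.36 rad.

Call:
carry_out([
  {"hand": 0, "x": 0, "y": 0, "z": 0, "ax": 0, "ay": 0, "az": 0.1},
  {"hand": 0, "x": 0, "y": 0, "z": 0, "ax": 0, "ay": 0, "az": 0.2},
  {"hand": 0, "x": 0, "y": 0, "z": 0, "ax": 0, "ay": 0, "az": 0.3},
  {"hand": 0, "x": 0, "y": 0, "z": 0, "ax": 0, "ay": 0, "az": 0.42},
  {"hand": 0, "x": 0, "y": 0, "z": 0, "ax": 0, "ay": 0, "az": 0.54},
  {"hand": 0, "x": 0, "y": 0, "z": 0, "ax": 0, "ay": 0, "az": 0.64},
  {"hand": 0, "x": 0, "y": 0, "z": 0, "ax": 0, "ay": 0, "az": 0.7},
  {"hand": 0, "x": 0, "y": 0, "z": 0, "ax": 0, "ay": 0, "az": 0.74},
])

```text
t: 35.35
tool_pos: [0.4999, 0.0951, 0.2738]
orientation: [-0.381, -3.118, 0.001]
force: [-0.5, 1.4, -3.5]
opening: 0.0119
gripper_force: 60.0
```

```bash
python3 t.py
```

```text
35.35 cw 0.3465 pos [0.4999 0.0951 0.2738] F [-0.5  1.4 -3.5] T [0.418 0.054 0.079] open 0.0119 tau6 -0.427
0.017
-0.035
-0.086
-0.022
tongue [-0.146  0.27  29.333]
```

It is free, with the torque around zero. Now I'll turn it to about 1.35 rad, let go, rise and check.

Call:
carry_out([
  {"hand": 0, "x": 0, "y": 0, "z": 0, "ax": 0, "ay": 0, "az": 0.12},
  {"hand": 0, "x": 0, "y": 0, "z": 0, "ax": 0, "ay": 0, "az": 0.26},
  {"hand": 0, "x": 0, "y": 0, "z": 0, "ax": 0, "ay": 0, "az": 0.4},
  {"hand": 0, "x": 0, "y": 0, "z": 0, "ax": 0, "ay": 0, "az": 0.54},
  {"hand": 0, "x": 0, "y": 0, "z": 0, "ax": 0, "ay": 0, "az": 0.68},
  {"hand": 0, "x": 0, "y": 0, "z": 0, "ax": 0, "ay": 0, "az": 0.82},
  {"hand": 0, "x": 0, "y": 0, "z": 0, "ax": 0, "ay": 0, "az": 0.95},
  {"hand": 0, "x": 0, "y": 0, "z": 0, "ax": 0, "ay": 0, "az": 1.03},
])

```text
t: 36.7
tool_pos: [0.4995, 0.0947, 0.2738]
orientation: [-1.869, -2.524, 0.004]
force: [-5.6, -3.1, -2.5]
opening: 0.0117
gripper_force: 60.0
```

Call:
carry_out([
  {"hand": 0, "x": 0, "y": 0, "z": 0, "ax": 0, "ay": 0, "az": 0},
  {"hand": 40, "x": 0, "y": 0, "z": 0, "ax": 0, "ay": 0, "az": 0},
  {"hand": 40, "x": 0, "y": 0, "z": 0, "ax": 0, "ay": 0, "az": 0},
  {"hand": 40, "x": 0, "y": 0, "z": -0.02, "ax": 0, "ay": 0, "az": 0},
  {"hand": 40, "x": 0, "y": 0, "z": -0.05, "ax": 0, "ay": 0, "az": 0},
  {"hand": 40, "x": 0, "y": 0, "z": -0.06, "ax": 0, "ay": 0, "az": 0},
  {"hand": 40, "x": 0, "y": 0, "z": -0.06, "ax": 0, "ay": 0, "az": 0},
])

```text
t: 37.58
tool_pos: [0.5005, 0.0953, 0.3349]
orientation: [1.865, 2.526, 0.002]
force: [-0.0, 0.1, 0.4]
opening: 0.037
gripper_force: 0.0
```

```bash
python3 rel.py .575 .229 .26 1.671; python3 - <<'E'
from h import *
p,d=read_camera("scene");cv2.imwrite("pics/s3.png",cv2.resize(p[150:260,240:380],None,fx=5,fy=5,interpolation=cv2.INTER_CUBIC))
E
```

```text
37.575 pos [0.5005 0.0953 0.3349] yaw 1.8699 shift [0.1058 0.1104 0.0751] turn [0.0023 0.0002 0.1989] [ 0.088 -0.073  1.824  0.     1.388 -0.211] F [-0.02  0.11  0.43] T [-0.012 -0.155  0.023]
```

View pics/s3.png

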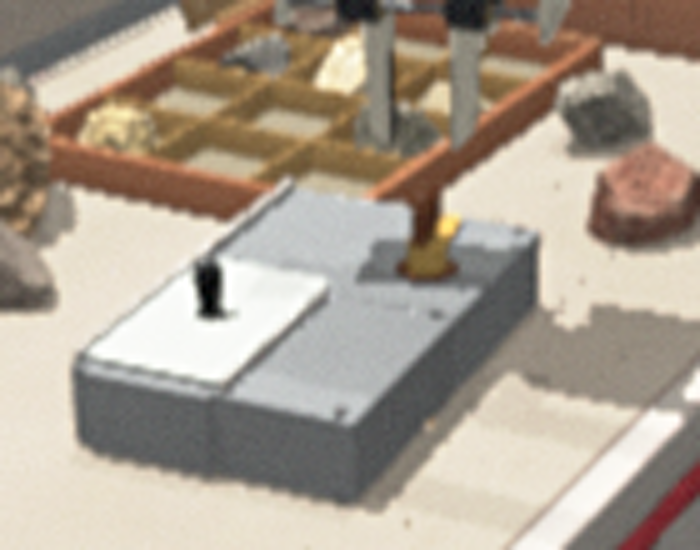

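The wing has turned and the tongue points away at (450,225), clear of the cover. The knob is at (208,285). Moving over to it.

Call:
carry_out([
  {"hand": 45, "x": 0.04, "y": 0.04, "z": 0, "ax": 0, "ay": 0, "az": 0.1},
  {"hand": 45, "x": 0.08, "y": 0.08, "z": 0, "ax": 0, "ay": 0, "az": 0.199},
  {"hand": 45, "x": 0.1058, "y": 0.1104, "z": 0, "ax": 0, "ay": 0, "az": 0.199},
  {"hand": 45, "x": 0.1058, "y": 0.1104, "z": 0.01, "ax": 0, "ay": 0, "az": 0.199},
  {"hand": 45, "x": 0.1058, "y": 0.1104, "z": 0.03, "ax": 0, "ay": 0, "az": 0.199},
  {"hand": 45, "x": 0.1058, "y": 0.1104, "z": 0.03, "ax": 0, "ay": 0, "az": 0.199},
], newtons=15)

```text
t: 38.38
tool_pos: [0.5728, 0.2276, 0.3002]
orientation: [-2.107, -2.326, 0.009]
force: [-0.4, -0.1, -0.6]
opening: 0.0417
gripper_force: 0.0
```

```bash
python3 rel.py .575 .229 .26 1.671; python3 - <<'E'
from h import *
p,d=read_camera("scene");cv2.imwrite("pics/s4.png",cv2.resize(p[150:260,240:380],None,fx=5,fy=5,interpolation=cv2.INTER_CUBIC))
E
```

```text
38.375 pos [0.5728 0.2276 0.3002] yaw 1.6699 shift [0.0012 0.0025 0.0402] turn [-0.0062  0.0014 -0.0011] [ 0.295  0.247  1.551 -0.     1.35   0.196] F [-0.41 -0.06 -0.57] T [-0.055 -0.105 -0.014]
```

View pics/s4.png

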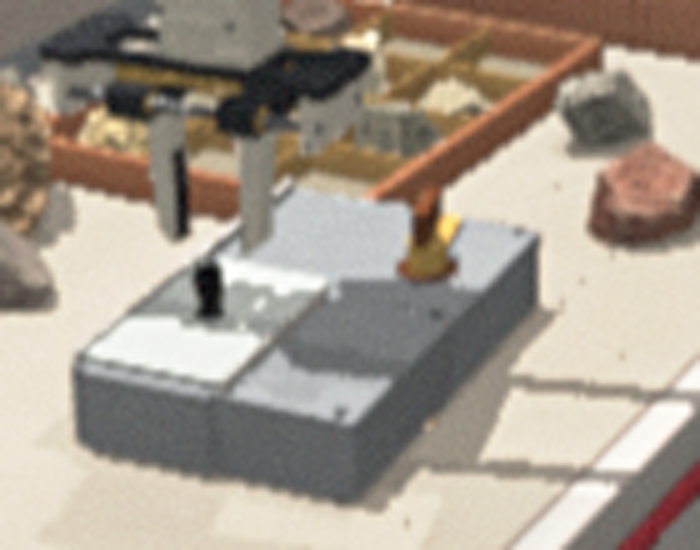

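The fingers straddle the knob, at (175,240) and (257,250) with the knob at (208,262). Lowering and gripping.

Call:
carry_out([
  {"hand": 45, "x": 0.001, "y": 0.0025, "z": 0.02, "ax": 0, "ay": 0, "az": 0},
  {"hand": 45, "x": 0.001, "y": 0.0025, "z": 0.04, "ax": 0, "ay": 0, "az": 0},
  {"hand": 45, "x": 0.001, "y": 0.0025, "z": 0.04, "ax": 0, "ay": 0, "az": 0},
  {"hand": 20, "x": 0.001, "y": 0.0025, "z": 0.04, "ax": 0, "ay": 0, "az": 0},
  {"hand": 10, "x": 0.001, "y": 0.0025, "z": 0.04, "ax": 0, "ay": 0, "az": 0},
  {"hand": 5, "x": 0.001, "y": 0.0025, "z": 0.04, "ax": 0, "ay": 0, "az": 0},
  {"hand": 0, "x": 0.001, "y": 0.0025, "z": 0.04, "ax": 0, "ay": 0, "az": 0},
], newtons=15)

```text
t: 39.3
tool_pos: [0.5764, 0.2303, 0.2649]
orientation: [-2.107, -2.329, 0.001]
force: [-4.9, -1.5, 4.5]
opening: 0.0195
gripper_force: 15.0
```

```bash
python3 rel.py .575 .229 .26 1.671
```

```text
39.3 pos [0.5764 0.2303 0.2649] yaw 1.671 shift [-0.0012 -0.0016  0.0049] turn [-0.0009 -0.0001  0.    ] [0.297 0.29  1.568 0.    1.285 0.197] F [-4.94 -1.48  4.51] T [-0.207  0.862 -0.035]
```

Call:
carry_out([
  {"hand": 0, "x": -0.008, "y": 0, "z": 0, "ax": 0, "ay": 0, "az": 0},
  {"hand": 0, "x": -0.023, "y": 0, "z": 0, "ax": 0, "ay": 0, "az": 0},
  {"hand": 0, "x": -0.041, "y": 0, "z": 0, "ax": 0, "ay": 0, "az": 0},
  {"hand": 0, "x": -0.059, "y": 0, "z": 0, "ax": 0, "ay": 0, "az": 0},
  {"hand": 0, "x": -0.077, "y": 0, "z": 0, "ax": 0, "ay": 0, "az": 0},
  {"hand": 0, "x": -0.093, "y": 0, "z": 0, "ax": 0, "ay": 0, "az": 0},
  {"hand": 0, "x": -0.105, "y": 0, "z": 0, "ax": 0, "ay": 0, "az": 0},
  {"hand": 0, "x": -0.111, "y": 0, "z": 0, "ax": 0, "ay": 0, "az": 0},
])

```text
t: 40.3
tool_pos: [0.5873, 0.1195, 0.2649]
orientation: [-2.107, -2.328, 0.001]
force: [-7.4, 1.8, 6.6]
opening: 0.0194
gripper_force: 15.0
```

Call:
carry_out([
  {"hand": 0, "x": -0.001, "y": 0, "z": 0, "ax": 0, "ay": 0, "az": 0},
  {"hand": 0, "x": -0.002, "y": 0, "z": 0, "ax": 0, "ay": 0, "az": 0},
  {"hand": 0, "x": -0.0025, "y": 0, "z": 0, "ax": 0, "ay": 0, "az": 0},
])

```text
t: 40.67
tool_pos: [0.5874, 0.1183, 0.265]
orientation: [-2.105, -2.328, -0.0]
force: [-8.6, 6.6, 6.9]
opening: 0.0195
gripper_force: 15.0
```

```bash
python3 rel.py .5876 .1189 .26 1.671
```

```text
40.675 pos [0.5874 0.1183 0.265 ] yaw 1.6713 shift [0.0006 0.0003 0.005 ] turn [-0.0017 -0.0023  0.0003] [0.112 0.235 1.632 0.002 1.276 0.011] F [-8.65  6.63  6.93] T [1.115 1.417 0.021]
```

Call:
carry_out([
  {"hand": 0, "x": -0.001, "y": 0, "z": 0, "ax": 0, "ay": 0, "az": 0},
  {"hand": 0, "x": -0.001, "y": 0, "z": 0, "ax": 0, "ay": 0, "az": 0},
])

```text
t: 40.92
tool_pos: [0.5874, 0.118, 0.265]
orientation: [-2.104, -2.328, -0.002]
force: [-9.1, 9.6, 6.1]
opening: 0.0194
gripper_force: 15.0
```

Call:
carry_out([
  {"hand": 40, "x": 0.001, "y": 0, "z": 0, "ax": 0, "ay": 0, "az": 0},
  {"hand": 40, "x": 0.001, "y": 0, "z": 0, "ax": 0, "ay": 0, "az": 0},
  {"hand": 40, "x": 0.001, "y": 0, "z": 0, "ax": 0, "ay": 0, "az": 0},
  {"hand": 40, "x": 0.001, "y": 0, "z": -0.02, "ax": 0, "ay": 0, "az": 0},
  {"hand": 40, "x": 0.001, "y": 0, "z": -0.06, "ax": 0, "ay": 0, "az": 0},
  {"hand": 40, "x": 0.001, "y": 0, "z": -0.1, "ax": 0, "ay": 0, "az": 0},
  {"hand": 40, "x": 0.001, "y": 0, "z": -0.12, "ax": 0, "ay": 0, "az": 0},
  {"hand": 40, "x": 0.001, "y": 0, "z": -0.12, "ax": 0, "ay": 0, "az": 0},
])

```text
t: 41.92
tool_pos: [0.5887, 0.1172, 0.3866]
orientation: [2.106, 2.328, 0.005]
force: [-0.3, 0.6, -0.3]
opening: 0.0375
gripper_force: 0.0
```

```bash
python3 - <<'E'
from h import *
p,d=read_camera("scene");cv2.imwrite("pics/s5.png",p)
E
```

```text
(no output)
```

View pics/s5.png

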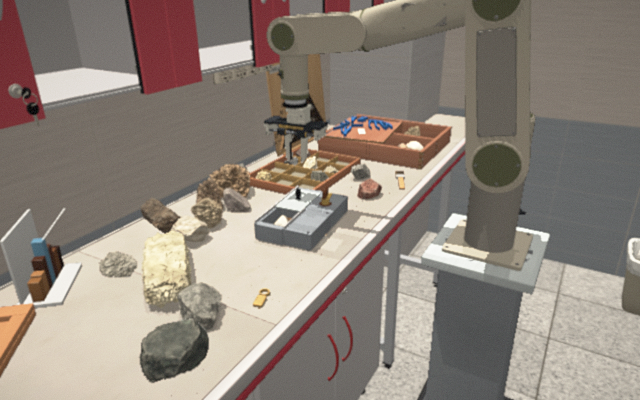

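The cover is open, with the compartment visible at (283,220) and the knob next to the wing at (298,195). The stones, brush and lens haven't moved and the gripper is clear.

```bash
python3 -c "
from plant import robot
print(robot.close_job())"
```

```text
the job is handed in; nothing more can be done
None
```

The latch is broken free and turned to about 1.35 rad clockwise, clear of the cover. The cover is open to its stop, the loose things haven't moved, and the gripper has let go. The highest twisting torque I read was 0.43 N m against the 0.75 limit, and the job was handed in at about 42 s.

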